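# Sort the glands, connectors and box lid at the assembly bench

## Robot

A 6-joint arm with a two-finger parallel gripper is mounted at the origin on the work surface. World frame = base frame: x ahead of the robot, y to its left, z up, the work surface at z = 0. Lengths are in m, angles in rad, forces in N, time in s.
With the tool pointing down it reaches from about 0.375 to 0.9 m from the base axis. Payload 3.1 kg.
Tool frame: the origin (TCP) lies at the very end of the fingers, on their centre line; the grasp point (between the pads) lies 19 mm behind it; z points along the fingers, y is the direction in which the jaws open and shut (so a half turn about z gives the same grasp; the last joint's range is limited). The gripper opens to 85 mm and grips with 20 to 120 N. Pads are 22 mm wide; open, the fingers measure 114 mm over their backs; the gripper's body (76 mm by 85 mm) begins 54 mm behind the grasp point. The pads swing forward as they close: fully open they stand 13 mm farther back than shut.
Start: joints at [-1.363, 0.527, 1.433, -0, 1.181, -0.178], TCP at [0.235, -0.579, 0.231] pointing down, gripper open.
Joint ranges: [-3.08, 3.08], [-0.75, 2.2], [0.22, 2.44], [-1.43, 4.57], [0, 2.65], [-2.85, 2.85]. Speed limits (rad/s): [2.79, 2.79, 3.14, 3.14, 3.14, 3.14].

## Interface

Orientations are given as a rotation vector (axis times angle).
In Python, from station import manip, read_camera, camera_info, job gives the robot as it stands.
- The arm moves only by the tool jog_arm, never from a script. Its argument "plan" is one flat list of numbers, 7 for each row, row after row: the turn, a rotation vector about the tool's x, y, z each as a share of 90 degrees, from -1 to 1, then the shift along the tool's x, y, z each as a share of 0.2 m, from -1 to 1, then the closure in counts, from 0 (fully open) to 255 (shut). A call has 1 to 20 rows; each row is the pose to reach, as a shift and turn from the pose commanded when the call began, along the tool's axes at that moment; what a row does not reach only later rows make up. A row lasts 1/10 s, in which the tool goes at most 50 mm and 8.59 degrees, less where a joint would pass 70% of its speed; a pose out of reach is approached as far as the arm can. A call with a number of a shift or a turn outside -1 to 1 is refused whole. A call with a gripper value outside its range is refused whole. The fingers move at their own pace and stop on an object; "newtons" is the grip in N (left out, the last holds). Time passes only in rows, so rows that repeat a pose let the fingers close. It gives the time, the measured TCP pose, the force and the opening at its end, in the units of the state.
- manip.get_obs(): the state, without advancing time (a new reading comes with each control period).
- read_camera(name): name is "side" or "top"; returns the picture (384x512x3 uint8, red, green, blue); there is no depth.
- camera_info(name): a dict with "K" (3x3 intrinsics, pixels), "pose" (4x4, takes a point from camera to world coordinates). Camera axes: x right, y up, looking along -z (the intrinsics and any distortion apply to the point x, -y, -z); pixel columns grow to the right and rows downward; lengths in m; the calibration is good to about 2 mm. A picture is of the moment at which its call begins. camera_info takes no time and is no camera call.
- job.close_job(): hands the job in, once; it reports no verdict.
The state is a dict: "time_s": time; "joints": joint angles; "joint_velocities": joint speeds; "joint_efforts": joint torques, N m; "tool_pos": TCP position; "orientation": TCP orientation; "force": force on the tool from outside, world axes, zero at the start; "ft_torque": the same for the moment, N m; "grip_width": opening from 0.0 (shut) to 1.0 (fully open).
Only numpy, scipy, OpenCV 4.12 (cv2) and the standard library are available. Lean on these libraries where they do the work, as an engineer would, in place of code of your own. Each camera call takes 0.05 s, during which the arm holds its last target.

## Task

Tidy the loose parts on the bench: set both cable glands in the blue tray whose pad shows a sample gland, and both connector housings in the blue tray whose pad shows a sample connector, all upright and side by side on the tray's floor. Lower the loose grey box lid flat and squarely onto the pile of lids in the rack, until you feel it rest on the pile. Set everything down rather than dropping it, and leave the copper wire spool and the brass locknut where they are.

Things in the scene. Friction and masses are not known exactly. Their poses are not given: they have to be found in the camera images.
- gland_a_mid (a point): First gland: a grey plastic cable gland standing upright: a round ribbed cylinder 30 mm in diameter up to 26 mm high, then tapering to 18 mm at the top, 42 mm high in all, about 35 g. This point is on its axis, 21 mm above its underside; z is its axis, and its yaw does not matter
- gland_b_mid (a point): Second gland, the same as the first: a grey plastic cable gland standing upright: a round ribbed cylinder 30 mm in diameter up to 26 mm high, then tapering to 18 mm at the top, 42 mm high in all, about 35 g. This point is on its axis, 21 mm above its underside; z is its axis, and its yaw does not matter
- connector_a_mid (a point): First connector: a grey plastic rectangular connector housing: block 48 mm long (its x) by 26 mm wide (its y) by 20 mm high, with a latch ridge 22 x 10 mm, 6 mm high, on top (26 mm high in all), small brass contacts in one end, about 40 g. This point is in the middle of its length and width, 13 mm above its underside; z is up
- connector_b_mid (a point): Second connector, the same as the first: a grey plastic rectangular connector housing: block 48 mm long (its x) by 26 mm wide (its y) by 20 mm high, with a latch ridge 22 x 10 mm, 6 mm high, on top (26 mm high in all), small brass contacts in one end, about 40 g. This point is in the middle of its length and width, 13 mm above its underside; z is up
- lid_mid (a point): The loose lid of a junction box, grey plastic, lying flat on the bench: 84 mm (its x) by 50 mm (its y) over its lower 10 mm, with a raised panel 78 x 44 mm, 4 mm high, on top (14 mm high in all), four small screw heads, about 80 g. This point is at its middle, 7 mm above its underside; z is up
- gland_tray: the blue open tray for glands: outside 110 mm (its x) by 140 mm (its y), 32 mm high, walls and floor 5 mm thick (inner floor 5 mm above the bench), fixed to the bench. A low blue pad joined to its +x wall, reaching 99 mm from the tray's centre, carries a fixed sample gland up to 48 mm high that shows what belongs in the tray; the sample is not to be moved. Origin: centre of the tray's underside, on the bench; x points to the sample, z up
- connector_tray: the blue open tray for connectors: outside 110 mm (its x) by 140 mm (its y), 32 mm high, walls and floor 5 mm thick (inner floor 5 mm above the bench), fixed to the bench. A low blue pad joined to its +x wall, reaching 99 mm from the tray's centre, carries a fixed sample connector up to 48 mm high that shows what belongs in the tray; the sample is not to be moved. Origin: centre of the tray's underside, on the bench; x points to the sample, z up
- lid_rack: the aluminium rack that holds the pile of lids, fixed to the bench: base plate 130 mm (its x) by 70 mm (its y), 6 mm thick, with an upright strip at each end (30 mm wide, inner faces 57 mm from the middle, 74 mm high); the long sides are open. The pile of the same grey lids lies squarely and fixed in its middle, long sides along the rack's x; the height of its top is unknown, between 30 and 58 mm above the bench. Origin: centre of the base's underside, on the bench; z up
- locknut_mid (a point): a brass locknut (plain ring) lying flat, 28 mm outside, 18 mm inside, 9 mm high; not to be disturbed. This point is at its centre, 4.5 mm above its underside
- spool_mid (a point): a small copper wire spool standing upright, 36 mm in diameter, 32 mm high; not to be disturbed. This point is on its axis, 16 mm above its underside
Mind the look-alikes: they are no part of the job. Leave any green look-alike of the part that bears gland_b_mid alone.

How it is judged:
At the end, for the whole second after the job is handed in: Glands and connectors upright (0.2 rad) on the floor of their own trays, none on another (centres within 48 mm in x, 63 mm in y of the tray's middle); lid flat (0.08 rad) on the pile, within 12 mm along, 10 mm across and 0.2 rad of the rack; all at rest (x of gland_a_mid in the frame of gland_tray between -0.048 and 0.048 m and y of gland_a_mid in the frame of gland_tray between -0.063 and 0.063 m and z of each of gland_a_mid, gland_b_mid in the frame of gland_tray below 0.032 m and angle between each of gland_a_mid, connector_a_mid, gland_b_mid, connector_b_mid's own z axis and vertical below 0.2 rad and linear speed of each of gland_a, connector_a, gland_b, connector_b, lid below 0.02 m/s and x of connector_a_mid in the frame of connector_tray between -0.048 and 0.048 m and y of connector_a_mid in the frame of connector_tray between -0.063 and 0.063 m and z of each of connector_a_mid, connector_b_mid in the frame of connector_tray below 0.024 m and x of gland_b_mid in the frame of gland_tray between -0.048 and 0.048 m and y of gland_b_mid in the frame of gland_tray between -0.063 and 0.063 m and x of connector_b_mid in the frame of connector_tray between -0.048 and 0.048 m and y of connector_b_mid in the frame of connector_tray between -0.063 and 0.063 m and x of lid_mid in the frame of lid_rack between -0.012 and 0.012 m and y of lid_mid in the frame of lid_rack between -0.01 and 0.01 m and z of lid_mid in the frame of lid_rack between 0.034 and 0.069 m and angle between lid_mid's own z axis and vertical below 0.08 rad and angle between the x axis of lid_mid and the x axis of lid_rack, either way round below 0.2 rad); the robot touches nothing.
It fails at once if a gland is dropped into its place (faster than 0.6 m/s there, as after a fall of about 20 mm) ((x of gland_a_mid in the frame of gland_tray between -0.055 and 0.055 m and y of gland_a_mid in the frame of gland_tray between -0.07 and 0.07 m and z of gland_a_mid in the frame of gland_tray below 0.11 m and linear speed of gland_a above 0.6 m/s) or (x of gland_b_mid in the frame of gland_tray between -0.055 and 0.055 m and y of gland_b_mid in the frame of gland_tray between -0.07 and 0.07 m and z of gland_b_mid in the frame of gland_tray below 0.11 m and linear speed of gland_b above 0.6 m/s)).
It fails at once if a connector is dropped into its place (faster than 0.6 m/s there, as after a fall of about 20 mm) ((x of connector_a_mid in the frame of connector_tray between -0.055 and 0.055 m and y of connector_a_mid in the frame of connector_tray between -0.07 and 0.07 m and z of connector_a_mid in the frame of connector_tray below 0.11 m and linear speed of connector_a above 0.6 m/s) or (x of connector_b_mid in the frame of connector_tray between -0.055 and 0.055 m and y of connector_b_mid in the frame of connector_tray between -0.07 and 0.07 m and z of connector_b_mid in the frame of connector_tray below 0.11 m and linear speed of connector_b above 0.6 m/s)).
It fails at once if the lid is dropped into its place (faster than 0.6 m/s there, as after a fall of about 20 mm) ((x of lid_mid in the frame of lid_rack between -0.055 and 0.055 m and y of lid_mid in the frame of lid_rack between -0.07 and 0.07 m and z of lid_mid in the frame of lid_rack below 0.11 m and linear speed of lid above 0.6 m/s)).
It fails at once if the spool or the locknut is shifted by more than 25 mm (distance of any of locknut_mid, spool_mid from where it was at the start of the episode above 0.025 m).
It also fails if it takes over 112 s, if anything falls off the work surface, if the arm or the gripper's body presses on something with over 40 N, if the wrist force passes 120 N, or if a joint passes its speed limit or range.

## Working session

There is one attempt and no reset: what is moved stays moved. The work goes in short steps, Python scripts to look and compute and a tool call to move; the robot and the scene stay as the last step left them, time stands still between calls to the robot, and variables do not carry over. Pictures are saved under pics/ and viewed, and the job is handed in when it is done.

Besides the shell and the picture viewer there is one more tool, called after "Call:" as name(argument=value, ...), one argument or row to a line, values as JSON. jog_arm: Moves the arm, as the interface text tells. Its arguments: {"type":"object","properties":{"plan":{"type":"array","items":{"type":"number"}},"newtons":{"type":"number"}},"required":["plan"]}

```bash
ls; mkdir -p pics; python3 - <<'E'
from station import manip, read_camera, camera_info, job
import cv2,numpy as np
np.set_printoptions(precision=4,suppress=True)
for n in("side","top"):
    im=read_camera(n); cv2.imwrite(f"pics/{n}0.png",im[:,:,::-1]); 
    c=camera_info(n); print(n,np.array(c["K"]),np.array(c["pose"]),[k for k in c])
print(manip.get_obs())
E
```

```text
pics
side [[356.8131   0.     259.9506]
 [  0.     356.8131 192.1045]
 [  0.       0.       1.    ]] [[-0.9244  0.2403 -0.2962  0.2766]
 [-0.3809 -0.6209  0.6851  0.5863]
 [-0.0193  0.7462  0.6655  0.6154]
 [ 0.      0.      0.      1.    ]] ['K', 'pose']
top [[358.2266   0.     261.8787]
 [  0.     358.2266 186.2153]
 [  0.       0.       1.    ]] [[ 0.0174  0.9963 -0.0836  0.4444]
 [-0.9997  0.0187  0.0142  0.0096]
 [ 0.0158  0.0834  0.9964  1.0662]
 [ 0.      0.      0.      1.    ]] ['K', 'pose']
{'time_s': 0.1, 'joints': array([-1.3635,  0.5284,  1.4338, -0.    ,  1.1814, -0.1785]), 'joint_velocities': array([-0.0007, -0.0011, -0.0023, -0.0019,  0.0005, -0.0015]), 'joint_efforts': array([ -0.0001, -44.3304, -17.8586,  -0.0003,   0.0039,   0.    ]), 'tool_pos': array([ 0.2351, -0.5784,  0.2304]), 'orientation': array([-3.0814, -0.6019,  0.0001]), 'force': array([ 0.4811, -0.3451, -0.1348]), 'ft_torque': array([ 0.091 , -0.0224, -0.016 ]), 'grip_width': 0.9993838242367105}
```

View pics/top0.png

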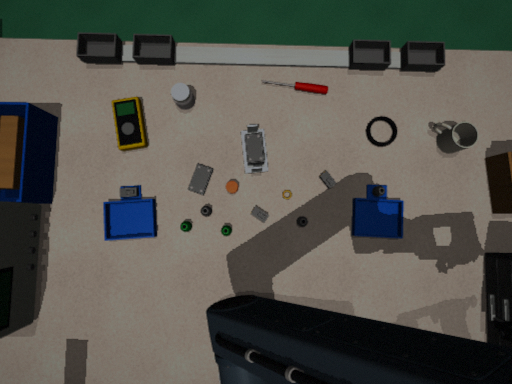

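View pics/side0.png

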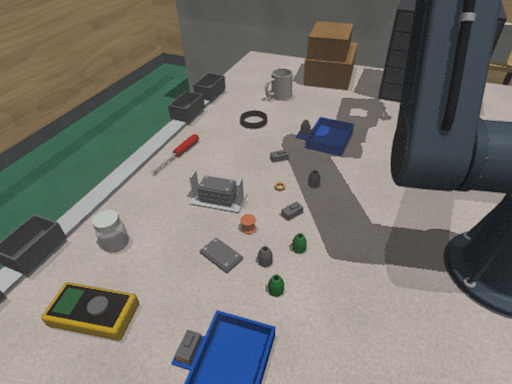

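```bash
python3 - <<'E'
import cv2
a=cv2.imread("pics/top0.png"); cv2.imwrite("pics/t_a.png",cv2.resize(a[115:250,90:290],None,fx=4,fy=4,interpolation=cv2.INTER_CUBIC))
cv2.imwrite("pics/t_b.png",cv2.resize(a[115:250,230:430],None,fx=4,fy=4,interpolation=cv2.INTER_CUBIC))
a=cv2.imread("pics/side0.png"); cv2.imwrite("pics/s_a.png",cv2.resize(a[100:300,170:370],None,fx=3,fy=3,interpolation=cv2.INTER_CUBIC))
E
```

```text
(no output)
```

View pics/t_a.png

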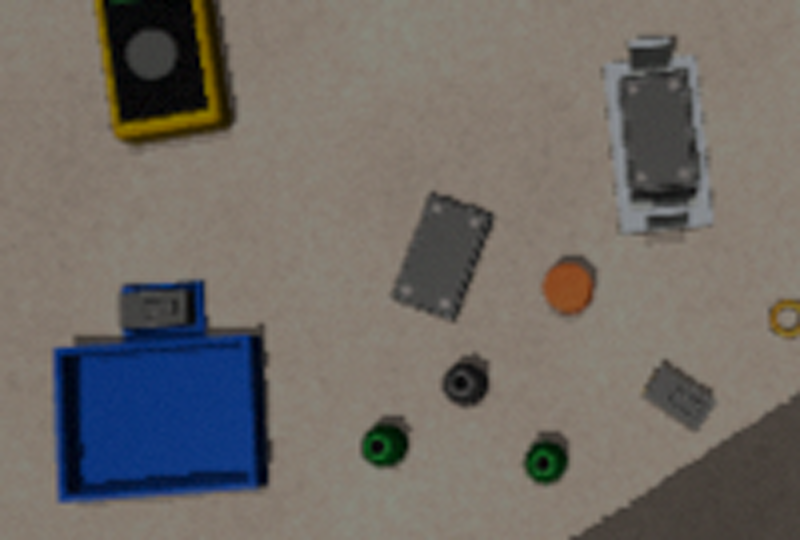

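View pics/t_b.png

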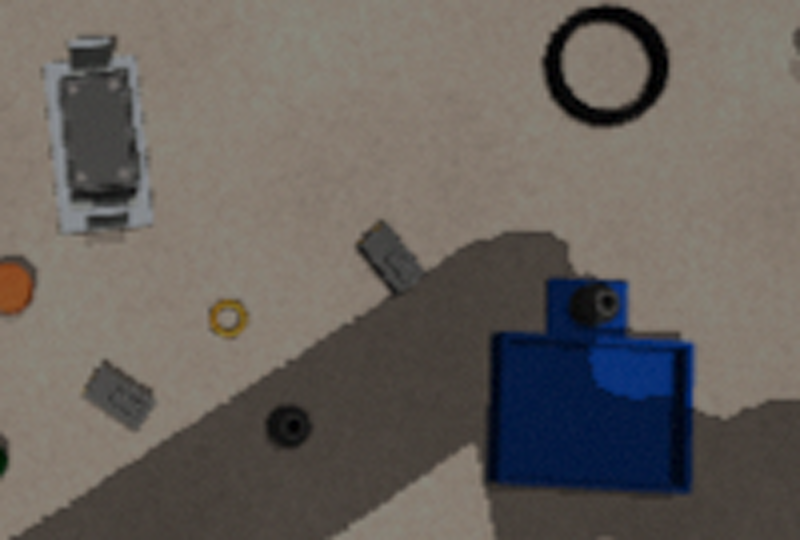

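View pics/s_a.png

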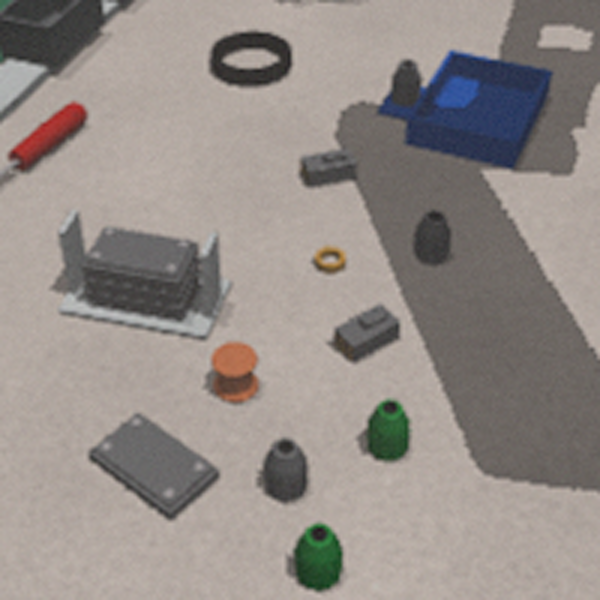

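```bash
cat > h.py <<'E'
import cv2,numpy as np,json
from station import manip, read_camera, camera_info, job
np.set_printoptions(precision=4,suppress=True)
C={n:(np.array(camera_info(n)["K"]),np.array(camera_info(n)["pose"])) for n in("side","top")}
def ray(n,p):
    K,T=C[n]; d=np.array([(p[0]-K[0,2])/K[0,0],-(p[1]-K[1,2])/K[1,1],-1]); return T[:3,3],T[:3,:3]@d
def plane(n,p,z):
    o,d=ray(n,p); return o+d*(z-o[2])/d[2]
def tri(ps,pt):
    o1,d1=ray("side",ps);o2,d2=ray("top",pt); A=np.c_[d1,-d2]; s=np.linalg.lstsq(A,o2-o1,rcond=None)[0]
    a=o1+s[0]*d1;b=o2+s[1]*d2; return (a+b)/2,np.linalg.norm(a-b)
def proj(n,X):
    K,T=C[n]; q=T[:3,:3].T@(np.array(X)-T[:3,3]); return np.array([K[0,2]+K[0,0]*q[0]/-q[2],K[1,2]+K[1,1]*q[1]/q[2]])
def shot(n,f):
    im=read_camera(n)[:,:,::-1].copy(); cv2.imwrite(f"pics/{f}.png",im); return im
def crop(im,f,x0,y0,x1,y1,s):
    cv2.imwrite(f"pics/{f}.png",cv2.resize(im[y0:y1,x0:x1],None,fx=s,fy=s,interpolation=cv2.INTER_CUBIC))
E
python3 - <<'E'
from h import *
for n,pts in(("top",[(207,211),(204,180),(245,213),(260,213),(328,180),(302,222),(254,150),(232,187),(240,178),(290,230),(320,205)]),("side",[(265,258),(221,254),(292,211),(280,156),(315,180),(250,250)])):
    im=cv2.imread(f"pics/{n}0.png");h=cv2.cvtColor(im,cv2.COLOR_BGR2HSV)
    for p in pts: print(n,p,im[p[1],p[0]],h[p[1],p[0]])
    # chroma r-b
    d=(im[:,:,2].astype(int)-im[:,:,0]); m=((d<10)&(im[:,:,0]<110)).astype(np.uint8)*255
    cv2.imwrite(f"pics/m_{n}.png",m)
E
```

```text
top (207, 211) [60 59 60] [150   4  60]
top (204, 180) [69 72 73] [23 14 73]
top (245, 213) [113 125 135] [ 16  42 135]
top (260, 213) [65 66 68] [10 11 68]
top (328, 180) [69 71 71] [30  7 71]
top (302, 222) [13 13 12] [90 20 13]
top (254, 150) [65 67 68] [20 11 68]
top (232, 187) [ 37  79 137] [ 13 186 137]
top (240, 178) [117 129 135] [ 20  34 135]
top (290, 230) [61 65 71] [12 36 71]
top (320, 205) [59 66 72] [16 46 72]
side (265, 258) [73 74 75] [15  7 75]
side (221, 254) [104 103 106] [170   7 106]
side (292, 211) [106 105 106] [150   2 106]
side (280, 156) [74 73 76] [170  10  76]
side (315, 180) [59 61 63] [15 16 63]
side (250, 250) [159 165 177] [ 10  26 177]
```

View pics/m_top.png

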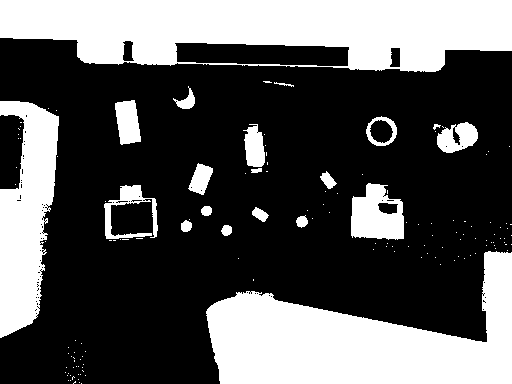

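View pics/m_side.png

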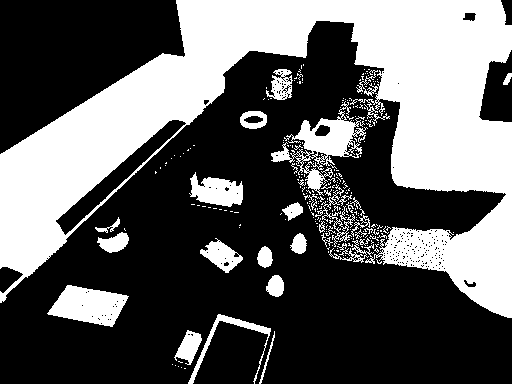

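```bash
python3 - <<'E'
from h import *
im=cv2.imread("pics/top0.png")
d=(im[:,:,2].astype(int)-im[:,:,0]); m=((d<10)&(im[:,:,0]<110)).astype(np.uint8)
n,l,s,c=cv2.connectedComponentsWithStats(m)
for nm,p,z in(("glA",(207,211),.021),("glB",(302,222),.021),("coA",(260,213),.012),("coB",(328,180),.012),("lid",(201,180),.007),("grn1",(186,226),.02),("grn2",(226,230),.02)):
    k=l[p[1],p[0]]; mm=(l==k).astype(np.uint8); cc=c[k]
    cnt=max(cv2.findContours(mm,0,2)[0],key=len); r=cv2.minAreaRect(cnt)
    b=cv2.boxPoints(r); W=np.array([plane("top",q,z)[:2] for q in b]); e=[W[1]-W[0],W[2]-W[1]]; e.sort(key=lambda v:np.linalg.norm(v))
    print(nm,s[k][4],cc,"xy",plane("top",cc,z)[:2],"rectc",W.mean(0),"sz",[np.linalg.norm(v) for v in e],"yaw long",np.degrees(np.arctan2(e[1][1],e[1][0])))
f=lambda p,o,k:(np.array(p)+.5)/k-.5+np.array(o)
print("pile")
S=[(108,235),(187,247),(97,262),(177,270)];T=[(675,84),(685,175),(632,88),(642,180)]
for a,b in zip(S,T): print(*tri(f(a,(170,100),3),f(b,(90,115),4)))
print("lid")
S=[(135,420),(104,453),(200,467),(168,495)];T=[(478,222),(437,207),(447,305),(405,290)]
for a,b in zip(S,T): print(*tri(f(a,(170,100),3),f(b,(90,115),4)))
print("gland A top hole / B")
print(*tri(f((286,447),(170,100),3),f((462,382),(90,115),4)))
print(*tri(f((435,216),(170,100),3),f((291,425),(230,115),4)))
a=im
crop(a,"rack",225,115,285,185,9)
crop(cv2.imread("pics/side0.png"),"racks",180,160,255,215,10)
crop(a,"ctray",95,175,170,250,8)
crop(a,"gtray",340,175,415,250,8)
E
```

```text
glA 91 [206.1319 210.4615] xy [0.4585 0.1553] rectc [0.4583 0.1557] sz [np.float64(0.026091587401357946), np.float64(0.02900794661620566)] yaw long -88.97536545600973
glB 108 [301.5278 221.1481] xy [ 0.4323 -0.1225] rectc [ 0.4323 -0.1226] sz [np.float64(0.031094157991428405), np.float64(0.03236455970363951)] yaw long -70.70575970489341
coA 145 [259.669  214.0552] xy [ 0.4508 -0.0004] rectc [ 0.4513 -0.0002] sz [np.float64(0.02681412665478377), np.float64(0.046399392152153024)] yaw long -122.62310241303767
coB 158 [327.6519 179.9177] xy [ 0.5553 -0.2003] rectc [ 0.5562 -0.1997] sz [np.float64(0.02885875735719076), np.float64(0.050874822058727245)] yaw long -142.7651901542459
lid 477 [200.3816 178.5199] xy [0.5528 0.1771] rectc [0.5528 0.1769] sz [np.float64(0.05032358211183627), np.float64(0.08561049285553343)] yaw long -19.046623236838162
grn1 103 [185.8447 225.835 ] xy [0.413  0.2127] rectc [0.414  0.2123] sz [np.float64(0.0288914524631696), np.float64(0.0316739883976054)] yaw long -178.0586330182955
grn2 94 [226.2766 229.9149] xy [0.4033 0.0955] rectc [0.403  0.0963] sz [np.float64(0.02878166991858172), np.float64(0.02895915697234718)] yaw long -89.02292561176269
pile
[0.6742 0.0073 0.0529] 0.0018368563408177935
[ 0.6071 -0.0015  0.0535] 0.004430033949901363
[0.67   0.0375 0.0492] 0.004991384161143383
[0.6019 0.0288 0.055 ] 0.005845241739031479
lid
[0.5769 0.1507 0.0159] 0.0006400908631392527
[0.5876 0.1819 0.009 ] 0.0024876706339122825
[0.5149 0.1716 0.0145] 0.0015483966120173342
[0.525  0.2024 0.0156] 0.0021784984745044835
gland A top hole / B
[0.4573 0.1545 0.0431] 0.00370083944051634
[ 0.4316 -0.1222  0.046 ] 0.003847371436470105
```

View pics/rack.png

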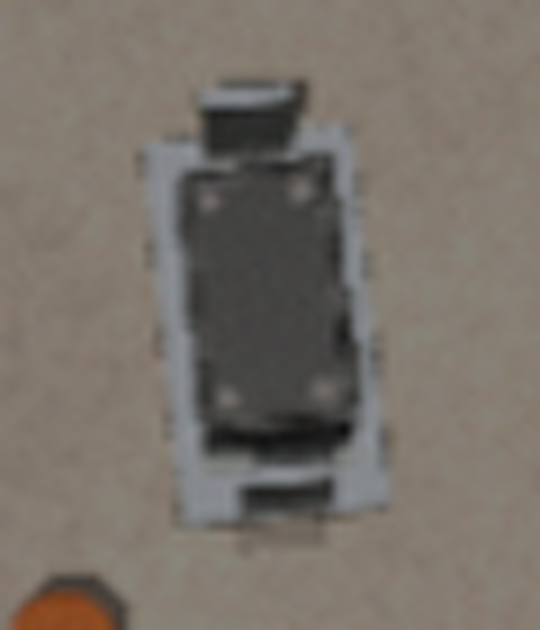

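View pics/racks.png

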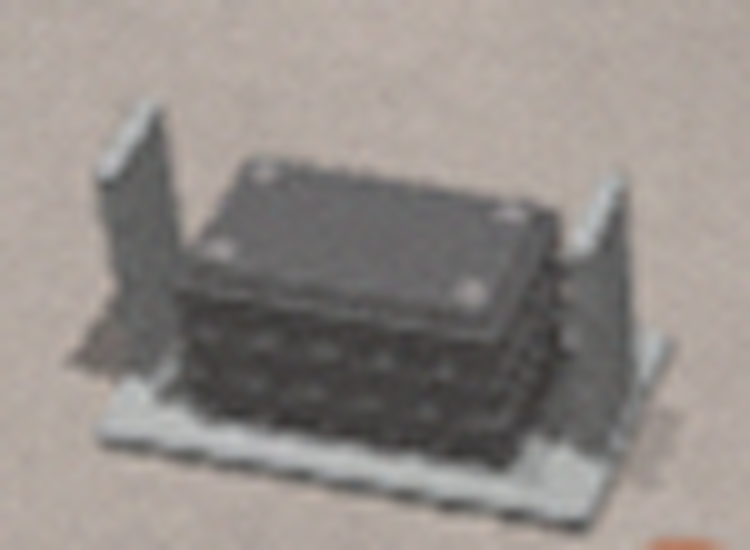

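View pics/ctray.png

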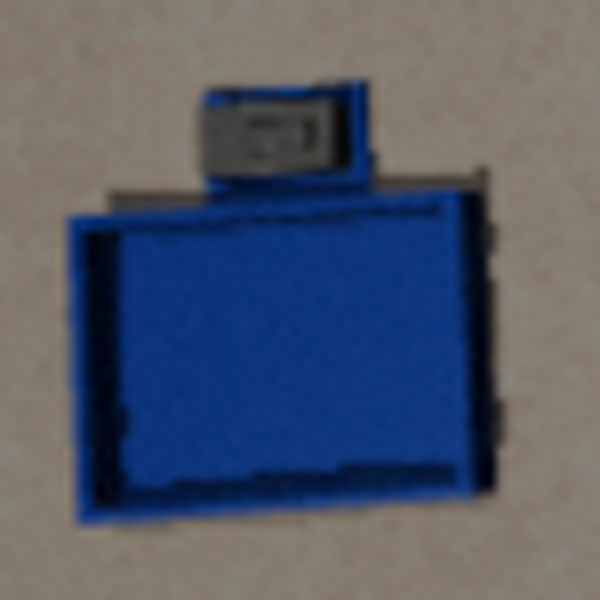

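View pics/gtray.png

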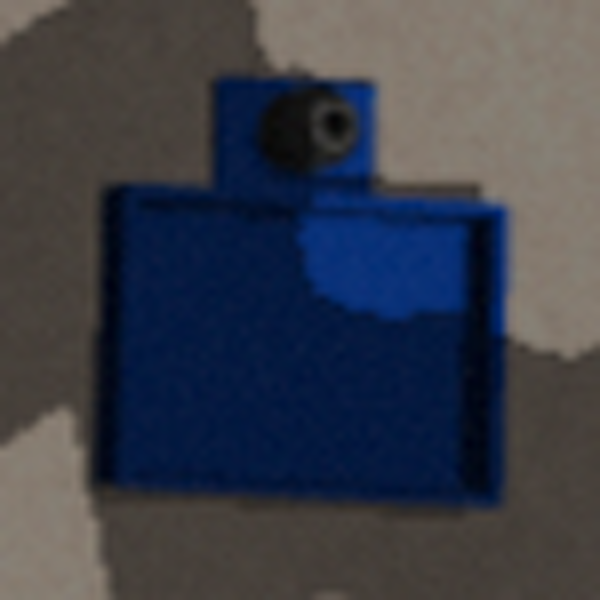

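```bash
cat >> h.py <<'E'
from scipy.spatial.transform import Rotation as R
def go(p,jaw,note=""):
    """target TCP p, jaw (tool y) world heading in deg, mod 180; tool down"""
    o=manip.get_obs(); R0=R.from_rotvec(o["orientation"])
    best=None
    for j in(jaw,jaw+180):
        a=np.radians(j); y=np.array([np.cos(a),np.sin(a),0]); z=np.array([0,0,-1.]); x=np.cross(y,z)
        r=(R0.inv()*R.from_matrix(np.c_[x,y,z])).as_rotvec()
        if best is None or np.linalg.norm(r)<np.linalg.norm(best): best=r
    s=R0.inv().apply(np.array(p)-o["tool_pos"])/0.2
    print(note,"turn",np.round(best/(np.pi/2),3),"shift",np.round(s,3))
def st():
    o=manip.get_obs(); y=R.from_rotvec(o["orientation"]).as_matrix()[:,1]
    print("t",round(o["time_s"],2),"pos",o["tool_pos"],"jaw",round(np.degrees(np.arctan2(y[1],y[0])),2),"F",o["force"],"w",round(o["grip_width"],3),"j",o["joints"])
E
python3 - <<'E'
from h import *
f=lambda p,o,k:(np.array(p)+.5)/k-.5+np.array(o)
def quad(n,pts,o,k,z):
    W=np.array([plane("top",f(p,o,k),z)[:2] for p in pts])
    e=[(W[1]-W[0]+W[2]-W[3])/2,(W[3]-W[0]+W[2]-W[1])/2]
    print(n,"c",W.mean(0),"len",[np.linalg.norm(v) for v in e],"dir",[np.degrees(np.arctan2(v[1],v[0])) for v in e])
quad("rack",[(150,145),(345,128),(390,500),(185,522)],(225,115),9,.006)
quad("piletop z.05",[(182,172),(325,158),(355,408),(205,425)],(225,115),9,.05)
quad("ctray",[(70,215),(475,192),(478,495),(80,522)],(95,175),8,.032)
quad("gtray",[(120,190),(508,207),(500,505),(115,488)],(340,175),8,.032)
im=cv2.imread("pics/top0.png");h=cv2.cvtColor(im,cv2.COLOR_BGR2HSV)
m=((h[:,:,1]>120)&(h[:,:,0]<30)&(h[:,:,2]>70)).astype(np.uint8)
n,l,s,c=cv2.connectedComponentsWithStats(m)
for k in range(1,n):
    if 20<s[k][4]<200: print(s[k],c[k],plane("top",c[k],.02)[:2])
st()
E
```

```text
rack c [0.6405 0.0191] len [np.float64(0.06684628634398594), np.float64(0.12676252679795919)] dir [np.float64(-83.20570439333696), np.float64(-172.87309719705672)]
piletop z.05 c [0.6428 0.0191] len [np.float64(0.04701624023180107), np.float64(0.08172168674127431)] dir [np.float64(-82.7117756124643), np.float64(-172.95819719153496)]
ctray c [0.4301 0.3728] len [np.float64(0.14266759210180188), np.float64(0.10868285430464832)] dir [np.float64(-85.43449017914656), np.float64(-176.02335654614427)]
gtray c [ 0.4456 -0.3437] len [np.float64(0.1403658465833344), np.float64(0.10739237748443121)] dir [np.float64(-91.5034625477175), np.float64(178.17696563487797)]
[508 152   4  26  61] [510.0656 161.082 ] [ 0.6213 -0.7439]
[226 181  12  12 120] [231.6333 186.5167] [0.5297 0.0831]
[283 190   9   9  40] [286.9  194.25] [ 0.51   -0.0791]
t 0.1 pos [ 0.2351 -0.5784  0.2304] jaw -67.89 F [ 0.4811 -0.3451 -0.1348] w 0.999 j [-1.3635  0.5284  1.4338 -0.      1.1814 -0.1785]
```

```bash
python3 - <<'E'
from h import *
go((.36,-.40,.2),-2);go((.432,-.1225,.15),-2)
E
```

```text
turn [-0.001 -0.001 -0.732] shift [ 0.914 -0.591  0.154]
 turn [-0.001 -0.001 -0.732] shift [ 1.77  -1.741  0.406]
```

Call:
jog_arm(
  plan=[0,0,-0.366,0.885,-0.87,0.2,60,0,0,-0.366,0.885,-0.87,0.2,100,0,0,-0.732,0.885,-0.87,0.2,100,0,0,-0.732,0.885,-0.87,0.2,100,0,0,-0.732,0.885,-0.87,0.2,100,0,0,-0.732,0.885,-0.87,0.2,100,0,0,-0.732,0.885,-0.87,0.2,100,0,0,-0.732,0.885,-0.87,0.2,100,0,0,-0.732,0.885,-0.87,0.2,100],
  newtons=40,
)

```text
time_s: 1.0
tool_pos: [0.3338, -0.3508, 0.1911]
orientation: [-2.259, -2.182, -0.0]
force: [-0.4, -0.7, -0.4]
grip_width: 0.608
```

```bash
python3 - <<'E'
from h import *
st(); go((.432,-.1225,.12),-2)
E
```

```text
t 1.0 pos [ 0.3338 -0.3508  0.1911] jaw -2.0 F [-0.3916 -0.7365 -0.3993] w 0.608 j [-1.0416  0.3999  1.8215 -0.      0.9209 -1.0067]
 turn [-0. -0.  0.] shift [1.158 0.451 0.356]
```

Call:
jog_arm(
  plan=[0,0,0,1.0,0.45,0.2,100,0,0,0,1.0,0.45,0.2,100,0,0,0,1.0,0.45,0.2,100,0,0,0,1.0,0.45,0.2,100,0,0,0,1.0,0.45,0.2,100,0,0,0,1.0,0.45,0.2,100],
)

```text
time_s: 1.6
tool_pos: [0.4307, -0.1515, 0.1506]
orientation: [-2.256, -2.183, 0.0]
force: [-0.3, -0.2, -0.9]
grip_width: 0.61
```

```bash
python3 - <<'E'
from h import *
st(); go((.432,-.1225,.06),-2); go((.432,-.1225,.004),-2)
im=shot("top","t1");crop(im,"t1c",230,115,430,265,4)
im=shot("side","s1");crop(im,"s1c",230,100,380,230,5)
E
```

```text
t 1.6 pos [ 0.4307 -0.1515  0.1506] jaw -1.88 F [-0.2962 -0.1503 -0.8528] w 0.61 j [-0.5841  0.4392  1.9245  0.0006  0.7805 -0.5518]
 turn [-0.001 -0.001  0.001] shift [0.145 0.003 0.453]
 turn [-0.001 -0.001  0.001] shift [0.144 0.003 0.733]
```

View pics/s1c.png

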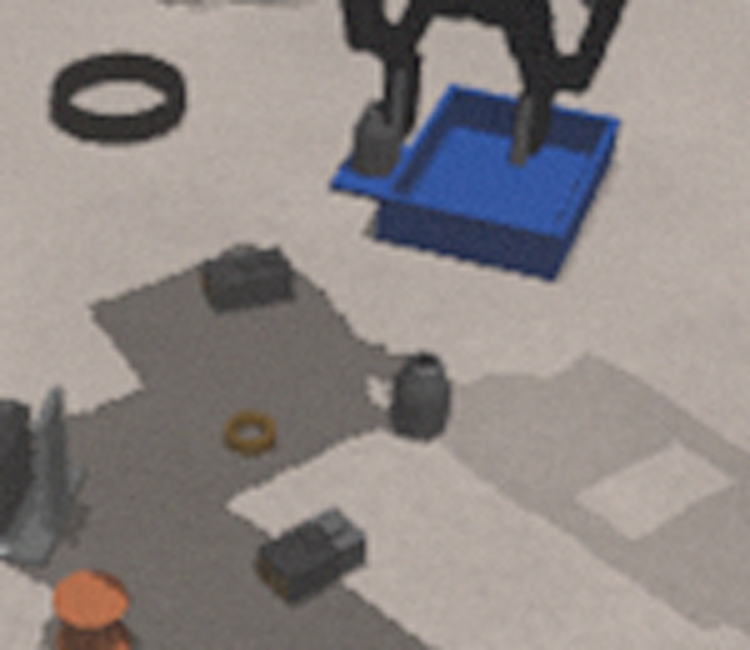

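View pics/t1c.png

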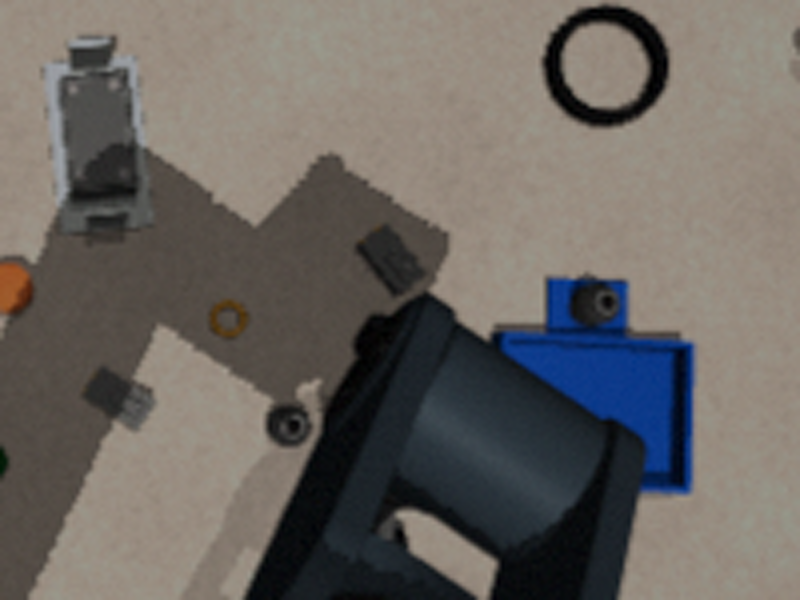

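```bash
python3 - <<'E'
from h import *
for dz in(0,.01):
  for dx in(-.026,0,.026): print(dz,dx,(proj("side",(.4307+dx,-.1515,.1506+dz))-(230,100))*5)
for z in (.021,.045): print("glB side pred",(proj("side",(.432,-.1225,z))-(230,100))*5)
E
```

```text
0 -0.026 [508.7979 163.4752]
0 0 [455.7511 153.1799]
0 0.026 [403.6455 143.0674]
0.01 -0.026 [511.2153 145.4051]
0.01 0 [457.7332 135.1926]
0.01 0.026 [405.2074 125.1627]
glB side pred [414.9579 395.4227]
glB side pred [418.7002 359.2203]
```

Call:
jog_arm(
  plan=[0,0,0,0.145,0.0,0.2,100,0,0,0,0.145,0.0,0.4,100,0,0,0,0.145,0.0,0.55,100,0,0,0,0.145,0.0,0.65,100,0,0,0,0.145,0.0,0.72,100,0,0,0,0.145,0.0,0.72,100],
)

```text
time_s: 2.3
tool_pos: [0.431, -0.1269, 0.0059]
orientation: [-2.262, -2.177, 0.001]
force: [0.1, 1.2, -0.1]
grip_width: 0.609
```

```bash
python3 - <<'E'
from h import *
st()
im=shot("side","s2");crop(im,"s2c",250,130,370,230,6)
E
```

```text
t 2.3 pos [ 0.431  -0.1269  0.0059] jaw -2.21 F [ 0.0954  1.206  -0.1041] w 0.609 j [-0.5359  0.7395  2.0208 -0.0004  0.3837 -0.4969]
```

View pics/s2c.png

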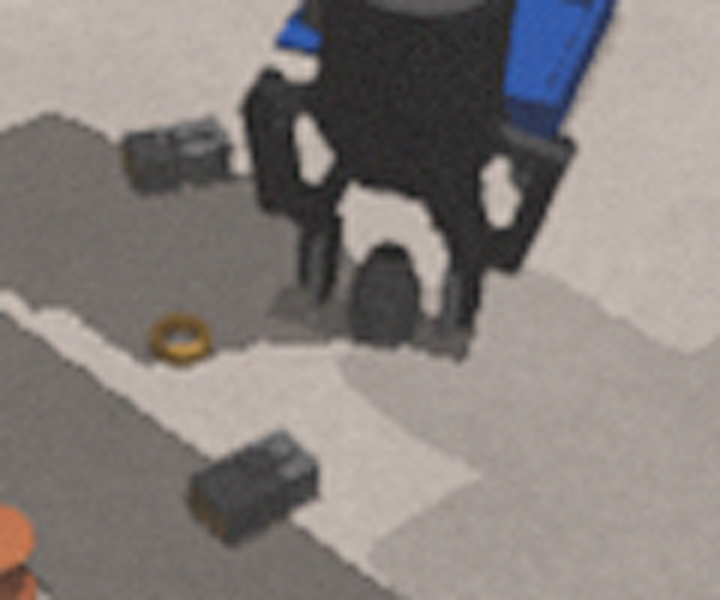

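Call:
jog_arm(
  plan=[0,0,0,0,0,0,100,0,0,0,0,0,0,180,0,0,0,0,0,0,200,0,0,0,0,0,0,200,0,0,0,0,0,0,200,0,0,0,0,0,0,200],
  newtons=40,
)

```text
time_s: 2.95
tool_pos: [0.4323, -0.1261, 0.0085]
orientation: [2.258, 2.181, 0.001]
force: [-1.5, -1.5, 6.4]
grip_width: 0.331
```

```bash
python3 - <<'E'
from h import *
st()
E
```

```text
t 2.95 pos [ 0.4323 -0.1261  0.0085] jaw -1.99 F [-1.4752 -1.5243  6.3823] w 0.331 j [-0.5327  0.7336  2.0214 -0.0008  0.3841 -0.4972]
```

Call:
jog_arm(
  plan=[0,0,0,0,0,-0.1,200,0,0,0,0,0,-0.25,200,0,0,0,0,0,-0.45,200,0,0,0,0,0,-0.5,200,0,0,0,0,0,-0.5,200],
)

```text
time_s: 3.45
tool_pos: [0.4328, -0.126, 0.1091]
orientation: [2.256, 2.179, 0.002]
force: [-0.2, -0.7, -1.4]
grip_width: 0.335
```

```bash
python3 - <<'E'
from h import *
st()
im=shot("side","s3");crop(im,"s3c",250,80,370,180,6)
go((.4456,-.3437+.03,.12),-2)
E
```

```text
t 3.45 pos [ 0.4328 -0.126   0.1091] jaw -2.0 F [-0.19   -0.7027 -1.4094] w 0.335 j [-0.5321  0.5131  1.977   0.      0.6464 -0.4972]
 turn [ 0.001  0.001 -0.   ] shift [-0.938  0.101 -0.06 ]
```

View pics/s3c.png

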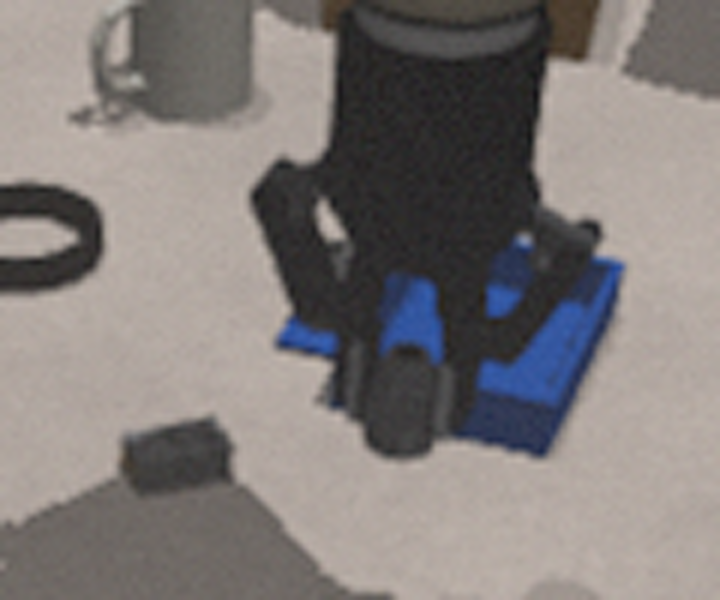

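Call:
jog_arm(
  plan=[0,0,0,-0.2,0.02,-0.06,200,0,0,0,-0.94,0.1,-0.06,200,0,0,0,-0.94,0.1,-0.06,200,0,0,0,-0.94,0.1,-0.06,200,0,0,0,-0.94,0.1,-0.06,200,0,0,0,-0.94,0.1,-0.06,200],
)

```text
time_s: 4.1
tool_pos: [0.4439, -0.3142, 0.1171]
orientation: [-2.26, -2.176, -0.0]
force: [-0.3, 0.3, 0.2]
grip_width: 0.332
```

```bash
python3 - <<'E'
from h import *
st()
go((.4456,-.3437+.03,.018),-2)
go((.4456,-.3437+.03,.013),-2)
im=shot("side","s4");crop(im,"s4c",250,80,370,180,6)
E
```

```text
t 4.1 pos [ 0.4439 -0.3142  0.1171] jaw -2.16 F [-0.3209  0.2745  0.19  ] w 0.332 j [-0.8217  0.5853  1.7355  0.0003  0.825  -0.7842]
 turn [-0.002 -0.002 -0.002] shift [0.001 0.01  0.496]
 turn [-0.002 -0.002 -0.002] shift [0.001 0.01  0.521]
```

View pics/s4c.png

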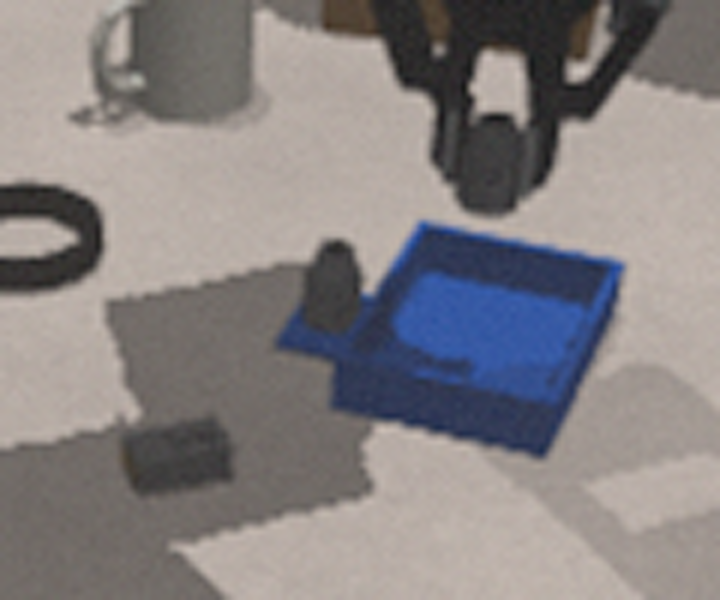

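Call:
jog_arm(
  plan=[0,0,0,0,0.01,0.15,200,0,0,0,0,0.01,0.3,200,0,0,0,0,0.01,0.4,200,0,0,0,0,0.01,0.45,200,0,0,0,0,0.01,0.48,200,0,0,0,0,0.01,0.48,200],
)

```text
time_s: 4.75
tool_pos: [0.4469, -0.3131, 0.0229]
orientation: [-2.258, -2.182, -0.0]
force: [-0.6, 0.5, -1.0]
grip_width: 0.329
```

```bash
python3 - <<'E'
from h import *
st(); print((proj("side",(.4456,-.3437,.032))-(250,80))*6)
im=shot("side","s5");crop(im,"s5c",250,80,370,180,6)
E
```

```text
t 4.75 pos [ 0.4469 -0.3131  0.0229] jaw -1.96 F [-0.6143  0.4971 -0.9729] w 0.329 j [-0.816   0.7491  1.7736  0.0001  0.6205 -0.7818]
[476.3694 309.0421]
```

View pics/s5c.png

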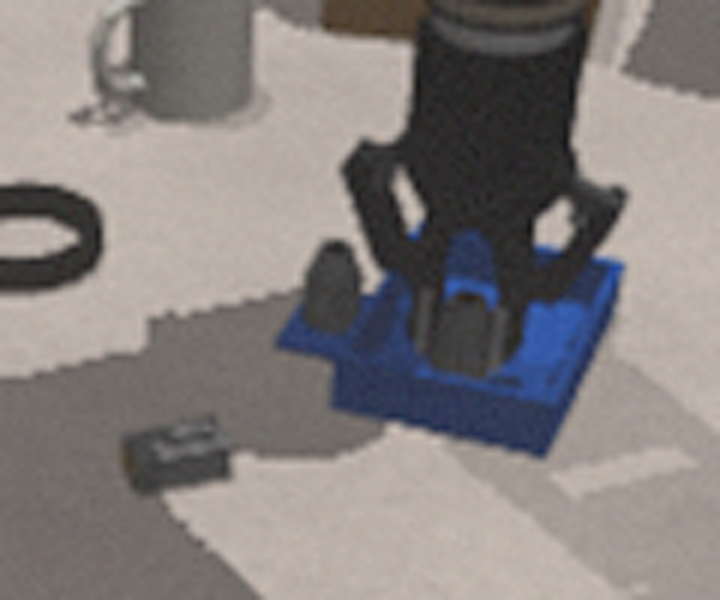

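Call:
jog_arm(
  plan=[0,0,0,0,0,0.02,200,0,0,0,0,0,0.035,200,0,0,0,0,0,0.04,200,0,0,0,0,0,0.045,200,0,0,0,0,0,0.045,200],
)

```text
time_s: 5.3
tool_pos: [0.4471, -0.3142, 0.0143]
orientation: [2.26, 2.182, 0.0]
force: [0.9, -0.9, 0.1]
grip_width: 0.336
```

Call:
jog_arm(
  plan=[0,0,0,0,0,0.01,200,0,0,0,0,0,0.015,200,0,0,0,0,0,0.015,200],
)

```text
time_s: 5.6
tool_pos: [0.4473, -0.3144, 0.0134]
orientation: [2.259, 2.181, -0.0]
force: [-2.5, 2.3, 15.3]
grip_width: 0.332
```

Call:
jog_arm(
  plan=[0,0,0,0,0,-0.005,200,0,0,0,0,0,-0.005,150,0,0,0,0,0,-0.005,110,0,0,0,0,0,-0.005,110,0,0,0,0,0,-0.005,110,0,0,0,0,0,-0.1,110,0,0,0,0,0,-0.3,110,0,0,0,0,0,-0.5,110,0,0,0,0,0,-0.6,110,0,0,0,0,0,-0.6,110],
)

```text
time_s: 6.6
tool_pos: [0.4487, -0.3158, 0.1344]
orientation: [2.255, 2.177, -0.0]
force: [0.2, -0.7, -0.1]
grip_width: 0.565
```

```bash
python3 - <<'E'
from h import *
st()
im=shot("side","s6");crop(im,"s6c",250,80,370,180,6)
go((.557,-.200,.1),37+90);go((.557,-.200,.1),37-90)
E
```

```text
t 6.6 pos [ 0.4487 -0.3158  0.1344] jaw -2.01 F [ 0.1658 -0.7451 -0.0796] w 0.565 j [-0.817   0.5594  1.7199  0.      0.8553 -0.7819]
 turn [0.002 0.001 0.566] shift [0.593 0.526 0.163]
 turn [0.002 0.001 0.566] shift [0.593 0.526 0.163]
```

View pics/s6c.png

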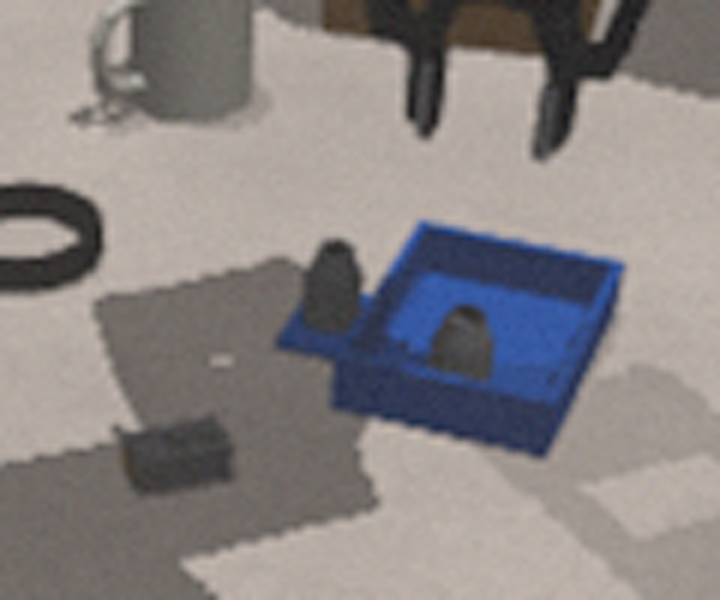

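Call:
jog_arm(
  plan=[0,0,0.1,0.2,0.16,0.05,110,0,0,0.566,0.59,0.526,0.2,110,0,0,0.566,0.59,0.526,0.2,110,0,0,0.566,0.59,0.526,0.2,110,0,0,0.566,0.59,0.526,0.2,110,0,0,0.566,0.59,0.526,0.2,110,0,0,0.566,0.59,0.526,0.2,110,0,0,0.566,0.59,0.526,0.2,110],
)

```text
time_s: 7.45
tool_pos: [0.5555, -0.1995, 0.0899]
orientation: [-2.976, -1.001, 0.003]
force: [0.5, 0.2, 0.2]
grip_width: 0.567
```

```bash
python3 - <<'E'
from h import *
st(); go((.5555,-.200,.008),-52.8)
im=shot("side","s7");crop(im,"s7c",220,80,340,180,6)
im=shot("top","t7");crop(im,"t7c",280,130,380,230,6)
print((proj("side",(.5555,-.2,.012))-(220,80))*6)
E
```

```text
t 7.45 pos [ 0.5555 -0.1995  0.0899] jaw -52.83 F [0.5072 0.2298 0.2199] w 0.567 j [-0.534   0.6731  1.6329 -0.      0.8383  0.388 ]
 turn [-0.002  0.001 -0.   ] shift [-0.001  0.003  0.41 ]
[351.3961 453.0467]
```

View pics/s7c.png

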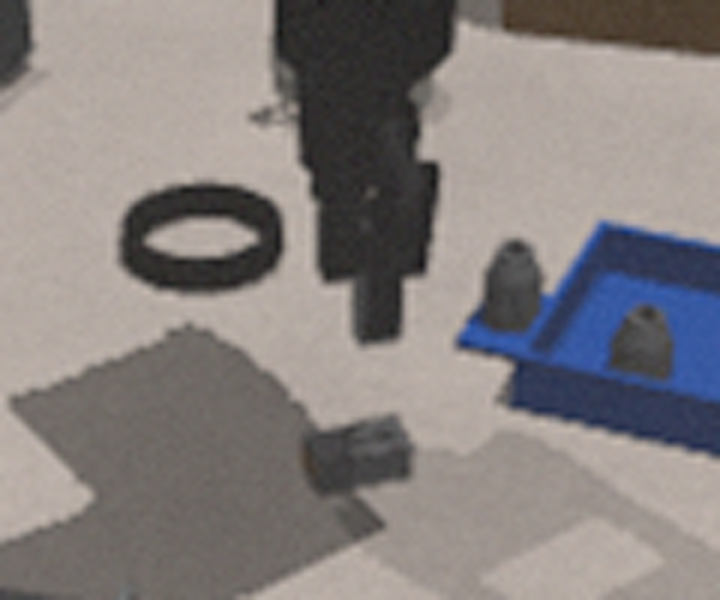

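Call:
jog_arm(
  plan=[0,0,0,0,0,0.15,110,0,0,0,0,0,0.28,110,0,0,0,0,0,0.37,110,0,0,0,0,0,0.405,110,0,0,0,0,0,0.405,110,0,0,0,0,0,0.405,140,0,0,0,0,0,0.405,200,0,0,0,0,0,0.405,200,0,0,0,0,0,0.405,200,0,0,0,0,0,0.405,200],
)

```text
time_s: 8.55
tool_pos: [0.5573, -0.2005, 0.0116]
orientation: [2.977, 0.998, 0.003]
force: [0.8, -0.2, 5.9]
grip_width: 0.287
```

```bash
python3 - <<'E'
from h import *
st()
im=shot("side","s8");crop(im,"s8c",220,80,340,180,6)
E
```

```text
t 8.55 pos [ 0.5573 -0.2005  0.0116] jaw -52.95 F [ 0.82   -0.2268  5.8959] w 0.287 j [-0.5338  0.7998  1.6573 -0.0001  0.6817  0.3903]
```

View pics/s8c.png

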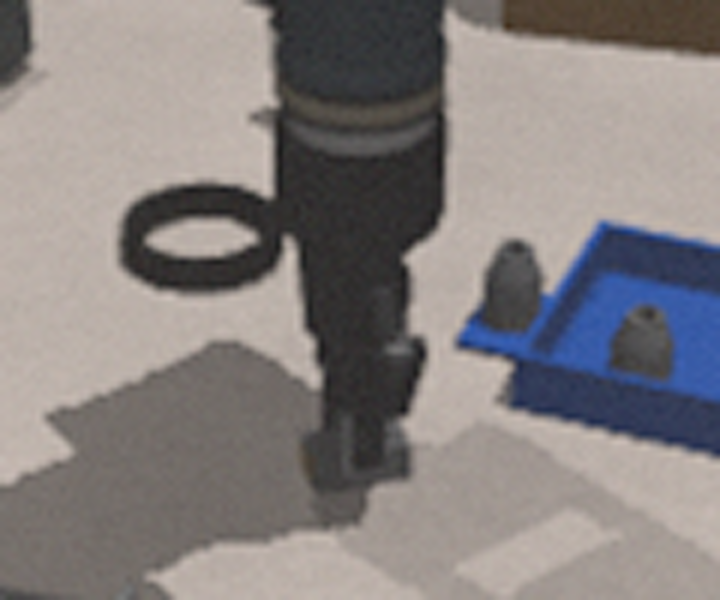

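Call:
jog_arm(
  plan=[0,0,0,0,0,-0.1,200,0,0,0,0,0,-0.3,200,0,0,0,0,0,-0.5,200,0,0,0,0,0,-0.7,200,0,0,0,0,0,-0.7,200],
)

```text
time_s: 9.1
tool_pos: [0.5598, -0.2017, 0.1562]
orientation: [2.97, 0.996, 0.013]
force: [0.6, -0.7, -0.3]
grip_width: 0.29
```

```bash
python3 - <<'E'
from h import *
st()
im=shot("side","s9");crop(im,"s9c",220,40,340,140,6)
go((.48,-.0,.15),4.2);go((.428,.404,.15),4.2)
E
```

```text
t 9.1 pos [ 0.5598 -0.2017  0.1562] jaw -52.94 F [ 0.5922 -0.6866 -0.255 ] w 0.29 j [-0.5336  0.5769  1.5894  0.0001  0.9631  0.3903]
 turn [ 0.005  0.    -0.635] shift [ 0.293 -1.037  0.012]
 turn [ 0.005  0.    -0.635] shift [ 1.303 -2.806  0.003]
```

View pics/s9c.png

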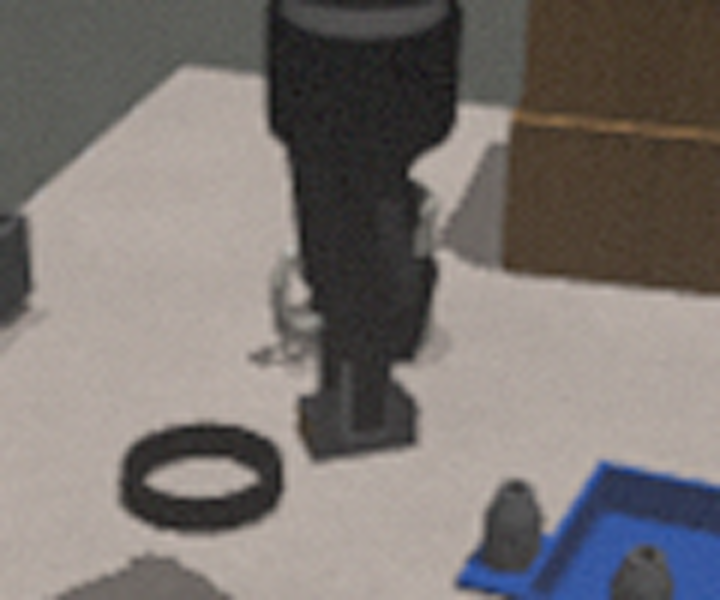

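Call:
jog_arm(
  plan=[0.003,0,-0.2,0.28,-0.98,0,200,0.003,0,-0.635,0.28,-0.98,0,200,0.003,0,-0.635,0.28,-0.98,0,200,0.003,0,-0.635,0.28,-0.98,0,200,0.003,0,-0.635,0.28,-0.98,0,200,0.003,0,-0.635,0.28,-0.98,0,200,0.003,0,-0.635,0.28,-0.98,0,200,0.003,0,-0.635,0.28,-0.98,0,200],
)

```text
time_s: 9.95
tool_pos: [0.4818, -0.0092, 0.1491]
orientation: [-2.134, -2.296, 0.005]
force: [-0.5, -0.2, 0.6]
grip_width: 0.291
```

```bash
python3 - <<'E'
from h import *
st();go((.43,.2,.15),4.2);go((.428,.404,.15),4.2)
E
```

```text
t 9.95 pos [ 0.4818 -0.0092  0.1491] jaw 4.21 F [-0.4512 -0.2394  0.6477] w 0.291 j [-0.252   0.4696  1.862   0.0011  0.8175 -0.3263]
 turn [-0.004 -0.002  0.   ] shift [ 1.062 -0.181  0.   ]
 turn [-0.004 -0.002  0.   ] shift [ 2.08  -0.117  0.003]
```

Call:
jog_arm(
  plan=[0,0,0,0.3,-0.04,0,200,0,0,0,1,-0.15,0,200,0,0,0,1,-0.15,0,200,0,0,0,1,-0.15,0,200,0,0,0,1,-0.15,0,200,0,0,0,1,-0.15,0,200],
)

```text
time_s: 10.55
tool_pos: [0.4374, 0.1884, 0.1502]
orientation: [-2.133, -2.3, 0.005]
force: [-0.0, -0.5, -0.8]
grip_width: 0.288
```

Call:
jog_arm(
  plan=[0,0,0,0.3,0.01,0,200,0,0,0,1,0.035,0,200,0,0,0,1,0.035,0,200,0,0,0,1,0.035,0,200,0,0,0,1,0.035,0,200,0,0,0,1,0.035,0,200,0,0,0,1,0.035,0,200],
)

```text
time_s: 11.25
tool_pos: [0.4311, 0.3852, 0.1506]
orientation: [-2.139, -2.295, 0.006]
force: [-0.0, 0.0, 0.7]
grip_width: 0.29
```

```bash
python3 - <<'E'
from h import *
st();go((.428,.404,.03),4.2)
im=shot("top","t10");crop(im,"t10c",80,160,200,260,6)
im=shot("side","s10");crop(im,"s10c",160,264,300,384,5)
for p in((.43,.373,.032),(.428,.404,.005)): print((proj("side",p)-(160,264))*5)
E
```

```text
t 11.25 pos [0.4311 0.3852 0.1506] jaw 4.03 F [-0.0375  0.0343  0.6509] w 0.29 j [0.5344 0.5708 1.6248 0.0039 0.9508 0.4617]
 turn [-0.004 -0.    -0.002] shift [ 0.094 -0.006  0.603]
[348.0981 459.2409]
[317.8403 588.247 ]
```

View pics/t10c.png

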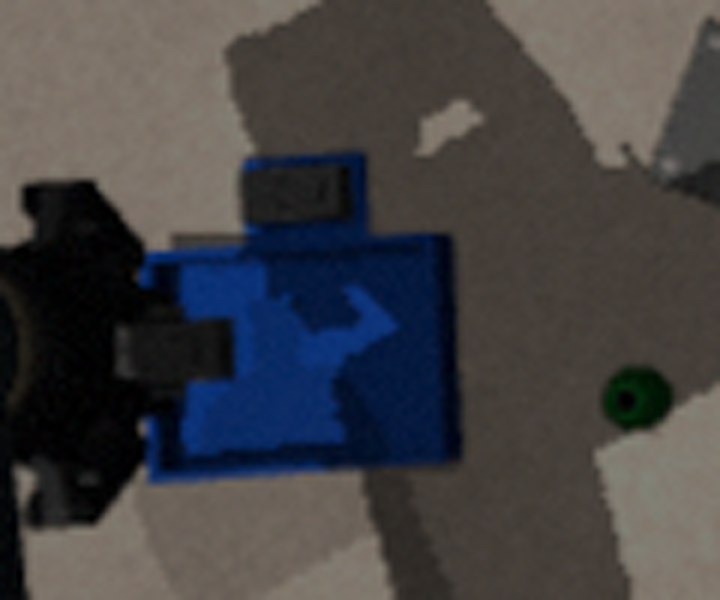

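View pics/s10c.png

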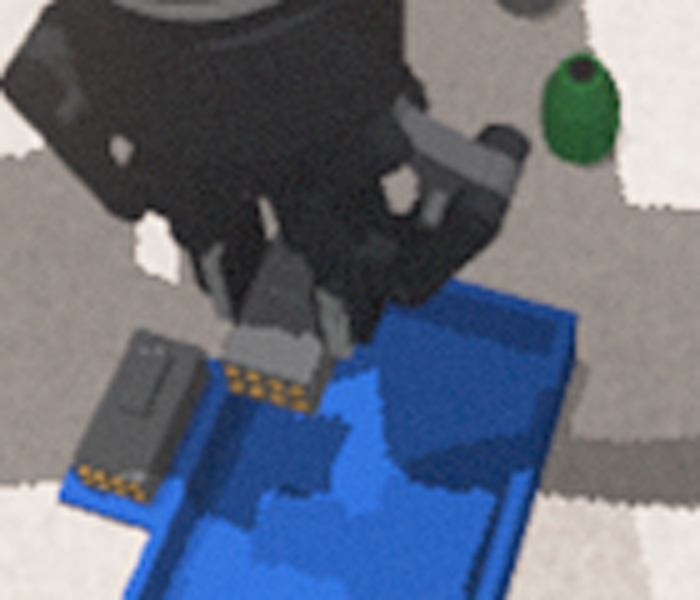

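```bash
python3 - <<'E'
from h import *
print(plane("top",(109.2,218.3),.155), proj("top",(.4311,.3852,.15)))
E
```

```text
[0.4327 0.3794 0.155 ] [107.6665 218.8703]
```

Call:
jog_arm(
  plan=[-0.004,0,0,0.08,-0.01,0.1,200,-0.004,0,0,0.08,-0.01,0.3,200,-0.004,0,0,0.08,-0.01,0.45,200,-0.004,0,0,0.08,-0.01,0.56,200,-0.004,0,0,0.08,-0.01,0.6,200,-0.004,0,0,0.08,-0.01,0.6,200],
)

```text
time_s: 11.95
tool_pos: [0.427, 0.4021, 0.0304]
orientation: [-2.14, -2.299, -0.001]
force: [-0.2, -0.1, -0.2]
grip_width: 0.291
```

```bash
python3 - <<'E'
from h import *
st()
im=shot("side","s11");crop(im,"s11c",160,264,300,384,5)
E
```

```text
t 11.95 pos [0.427  0.4021 0.0304] jaw 4.09 F [-0.1932 -0.1494 -0.1935] w 0.291 j [0.5645 0.7645 1.6672 0.0012 0.7094 0.4923]
```

View pics/s11c.png

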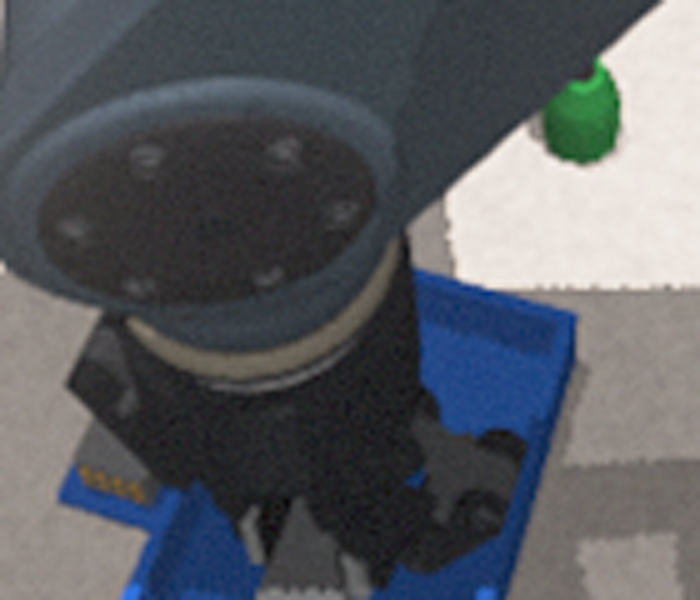

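Call:
jog_arm(
  plan=[0,0,0,0,0,0.03,200,0,0,0,0,0,0.05,200,0,0,0,0,0,0.06,200,0,0,0,0,0,0.06,200],
)

```text
time_s: 12.4
tool_pos: [0.4271, 0.4036, 0.0194]
orientation: [2.139, 2.301, 0.005]
force: [0.5, -0.0, -0.3]
grip_width: 0.288
```

Call:
jog_arm(
  plan=[0,0,0,0,0,0.005,200,0,0,0,0,0,0.01,200,0,0,0,0,0,0.01,200],
)

```text
time_s: 12.7
tool_pos: [0.4271, 0.4036, 0.0173]
orientation: [-2.138, -2.301, -0.005]
force: [-0.8, -0.1, -0.1]
grip_width: 0.287
```

Call:
jog_arm(
  plan=[0,0,0,0,0,0.005,200,0,0,0,0,0,0.01,200,0,0,0,0,0,0.015,200,0,0,0,0,0,0.015,200],
)

```text
time_s: 13.1
tool_pos: [0.4272, 0.4037, 0.0166]
orientation: [2.138, 2.301, 0.006]
force: [-3.1, -1.5, 13.3]
grip_width: 0.292
```

Contact at 0.0166 as expected. Release and rise.

Call:
jog_arm(
  plan=[0,0,0,0,0,-0.005,200,0,0,0,0,0,-0.005,150,0,0,0,0,0,-0.005,110,0,0,0,0,0,-0.005,110,0,0,0,0,0,-0.005,110,0,0,0,0,0,-0.1,110,0,0,0,0,0,-0.3,110,0,0,0,0,0,-0.5,110,0,0,0,0,0,-0.6,110,0,0,0,0,0,-0.6,110],
)

```text
time_s: 14.1
tool_pos: [0.4289, 0.4046, 0.1376]
orientation: [2.137, 2.3, 0.016]
force: [-0.3, -0.5, 0.6]
grip_width: 0.567
```

```bash
python3 - <<'E'
from h import *
st()
im=shot("side","s12");crop(im,"s12c",160,264,300,384,5)
im=shot("top","t12");crop(im,"t12c",90,150,290,250,4)
go((.4508,-.0,.1),57.4-90);go((.4508,.22,.15),57.4-90)
E
```

```text
t 14.1 pos [0.4289 0.4046 0.1376] jaw 4.2 F [-0.262  -0.4612  0.6438] w 0.567 j [0.5665 0.5974 1.6159 0.001  0.9178 0.4925]
 turn [ 0.001 -0.002  0.409] shift [-2.019 -0.028  0.166]
 turn [ 0.001 -0.002  0.409] shift [-0.922  0.053 -0.081]
```

View pics/s12c.png

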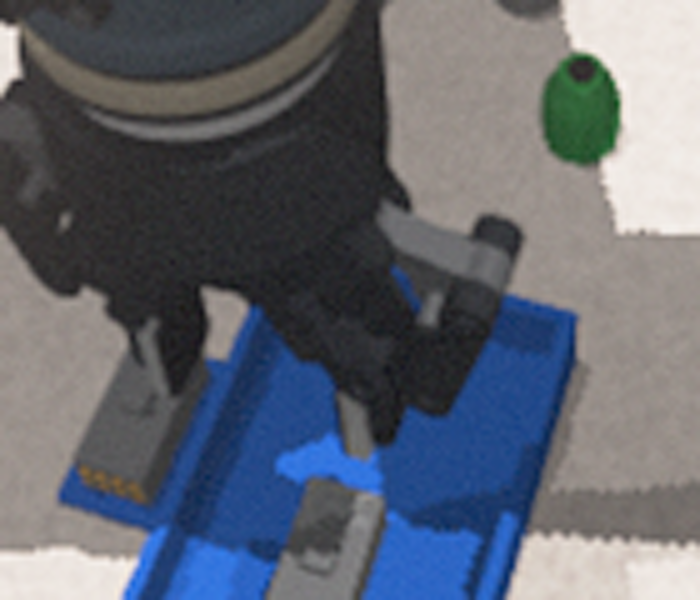

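View pics/t12c.png

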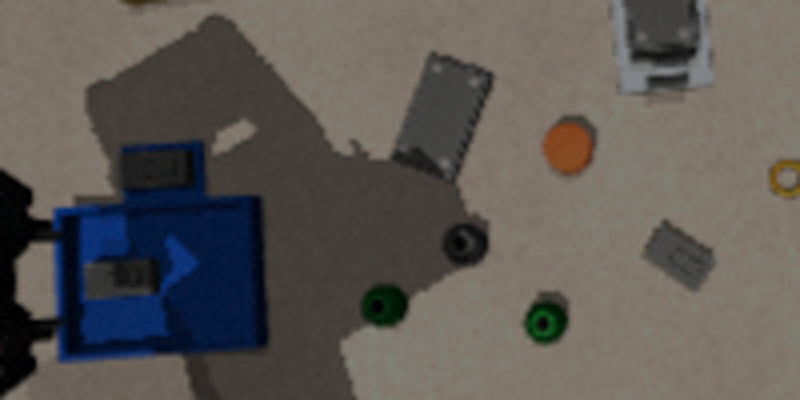

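Call:
jog_arm(
  plan=[0,0,0.1,-0.25,0,-0.05,110,0,0,0.424,-1,0,-0.05,110,0,0,0.424,-1,0,-0.05,110,0,0,0.424,-1,0,-0.05,110,0,0,0.424,-1,0,-0.05,110,0,0,0.424,-1,0,-0.05,110,0,0,0.424,-1,0,-0.05,110],
)

```text
time_s: 14.9
tool_pos: [0.4409, 0.2038, 0.1427]
orientation: [-2.771, -1.477, -0.001]
force: [0.4, 0.9, -0.1]
grip_width: 0.568
```

```bash
python3 - <<'E'
from h import *
st();go((.451,-.0003,.12),-34)
E
```

```text
t 14.9 pos [0.4409 0.2038 0.1427] jaw -33.89 F [ 0.375   0.853  -0.1076] w 0.568 j [0.2011 0.4824 1.8637 0.0029 0.7954 0.7906]
 turn [-0.001 -0.001  0.001] shift [-0.819  0.611  0.112]
```

Call:
jog_arm(
  plan=[0,0,0,-0.2,0.15,0,110,0,0,0,-0.82,0.61,0.11,110,0,0,0,-0.82,0.61,0.11,110,0,0,0,-0.82,0.61,0.11,110,0,0,0,-0.82,0.61,0.11,110,0,0,0,-0.82,0.61,0.11,110,0,0,0,-0.82,0.61,0.11,110],
)

```text
time_s: 15.6
tool_pos: [0.4507, 0.0013, 0.1212]
orientation: [-2.77, -1.478, -0.004]
force: [1.0, -0.1, -0.2]
grip_width: 0.57
```

```bash
python3 - <<'E'
from h import *
st();go((.451,-.0003,.009),-34)
im=shot("side","s13");crop(im,"s13c",230,130,350,230,6)
print((proj("side",(.451,-.0003,.012))-(230,130))*6)
E
```

```text
t 15.6 pos [0.4507 0.0013 0.1212] jaw -33.84 F [ 1.0464 -0.0888 -0.2198] w 0.57 j [-0.2482  0.4895  1.9654  0.005   0.6864  0.3385]
 turn [-0.001 -0.002  0.002] shift [-0.007  0.006  0.561]
[364.6997 483.2557]
```

View pics/s13c.png

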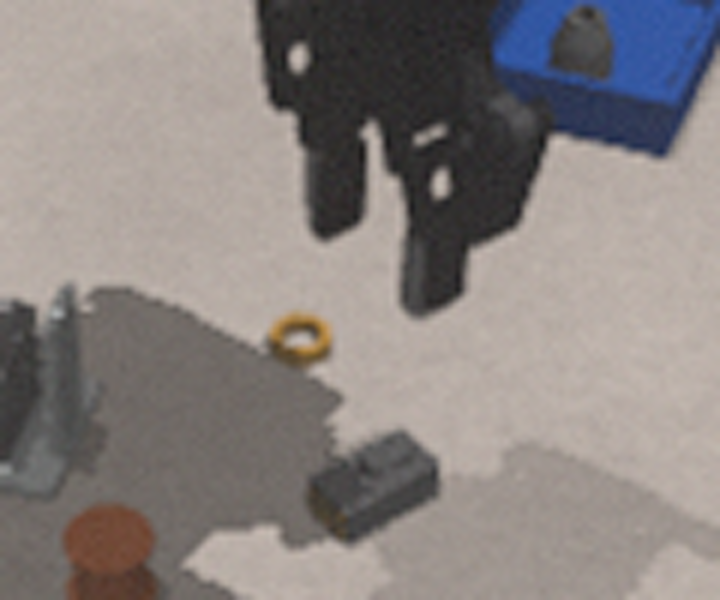

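Call:
jog_arm(
  plan=[0,0,0,-0.01,0.0,0.2,110,0,0,0,-0.01,0.0,0.4,110,0,0,0,-0.01,0,0.5,110,0,0,0,-0.01,0,0.55,110,0,0,0,-0.01,0,0.56,110,0,0,0,-0.01,0,0.56,140,0,0,0,-0.01,0,0.56,200,0,0,0,-0.01,0,0.56,200,0,0,0,-0.01,0,0.56,200,0,0,0,-0.01,0,0.56,200],
)

```text
time_s: 16.65
tool_pos: [0.451, -0.0017, 0.0106]
orientation: [2.773, 1.475, 0.008]
force: [0.8, 3.2, 7.6]
grip_width: 0.292
```

```bash
python3 - <<'E'
from h import *
st()
E
```

```text
t 16.65 pos [ 0.451  -0.0017  0.0106] jaw -33.99 F [0.8495 3.2057 7.5926] w 0.292 j [-0.2546  0.7287  2.021   0.0082  0.388   0.331 ]
```

Call:
jog_arm(
  plan=[0,0,0,0,0,-0.1,200,0,0,0,0,0,-0.3,200,0,0,0,0,0,-0.5,200,0,0,0,0,0,-0.7,200,0,0,0,0,0,-0.7,200],
)

```text
time_s: 17.15
tool_pos: [0.4532, -0.0029, 0.1542]
orientation: [2.767, 1.472, 0.018]
force: [-0.1, 0.5, -0.5]
grip_width: 0.291
```

```bash
python3 - <<'E'
from h import *
st()
im=shot("side","s14");crop(im,"s14c",230,80,350,180,6)
go((.4325,.18,.15),4.2);go((.4325,.341,.15),4.2)
E
```

```text
t 17.15 pos [ 0.4532 -0.0029  0.1542] jaw -33.97 F [-0.0692  0.5468 -0.4954] w 0.291 j [-0.2558  0.424   1.9405  0.004   0.7639  0.3341]
 turn [ 0.006 -0.002 -0.424] shift [ 0.704 -0.59   0.01 ]
 turn [ 0.006 -0.002 -0.424] shift [ 1.371 -1.04   0.01 ]
```

View pics/s14c.png

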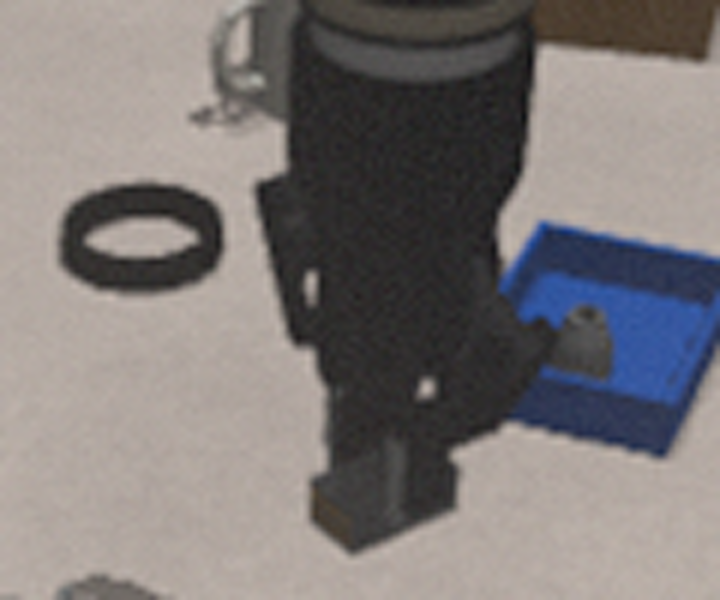

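Call:
jog_arm(
  plan=[0.003,0,-0.1,0.2,-0.15,0,200,0.003,0,-0.424,0.9,-0.69,0,200,0.003,0,-0.424,0.9,-0.69,0,200,0.003,0,-0.424,0.9,-0.69,0,200,0.003,0,-0.424,0.9,-0.69,0,200,0.003,0,-0.424,0.9,-0.69,0,200,0.003,0,-0.424,0.9,-0.69,0,200,0.003,0,-0.424,0.9,-0.69,0,200],
)

```text
time_s: 18.0
tool_pos: [0.4355, 0.2232, 0.1491]
orientation: [-2.137, -2.296, 0.002]
force: [-0.4, 0.5, -0.9]
grip_width: 0.292
```

```bash
python3 - <<'E'
from h import *
st();go((.4325,.339,.12),4.2)
E
```

```text
t 18.0 pos [0.4355 0.2232 0.1491] jaw 4.11 F [-0.4454  0.4502 -0.9163] w 0.292 j [0.2425 0.4761 1.8472 0.005  0.8219 0.1675]
 turn [-0.003 -0.002 -0.001] shift [0.578 0.027 0.147]
```

Call:
jog_arm(
  plan=[-0.003,0,0,0.2,0,0,200,-0.003,0,0,0.58,0.03,0,200,-0.003,0,0,0.58,0.03,0.15,200,-0.003,0,0,0.58,0.03,0.15,200,-0.003,0,0,0.58,0.03,0.15,200],
)

```text
time_s: 18.5
tool_pos: [0.4331, 0.3391, 0.1193]
orientation: [-2.139, -2.299, -0.002]
force: [0.6, -0.6, 0.1]
grip_width: 0.292
```

```bash
python3 - <<'E'
from h import *
st();go((.4325,.339,.03),4.2)
im=shot("side","s15");crop(im,"s15c",160,264,300,384,5)
im=shot("top","t15");crop(im,"t15c",80,160,200,260,6)
E
```

```text
t 18.5 pos [0.4331 0.3391 0.1193] jaw 4.14 F [ 0.5891 -0.6194  0.118 ] w 0.292 j [0.4601 0.5864 1.7224 0.0026 0.8322 0.3861]
 turn [-0.    -0.001 -0.001] shift [-0.001 -0.003  0.447]
```

View pics/s15c.png

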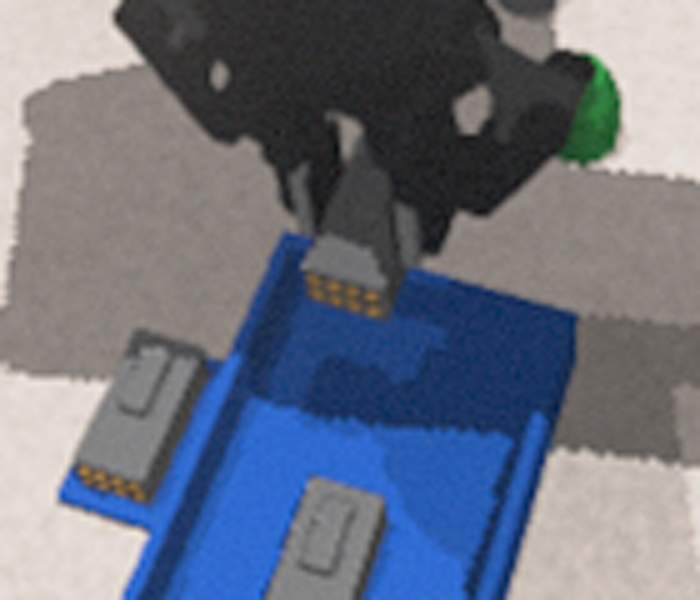

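View pics/t15c.png

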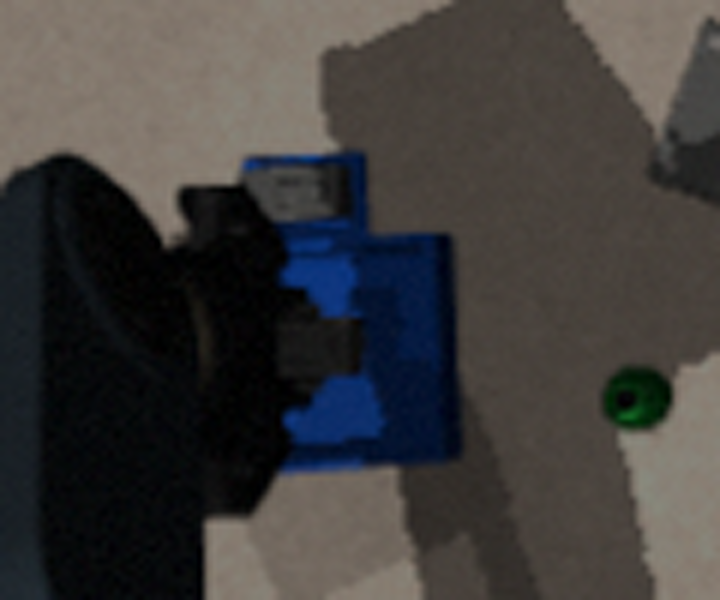

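```bash
python3 - <<'E'
from h import *
print(plane("top",(140.2,218),.12),plane("top",(129.3,218),.022),plane("top",(111,219),.022))
E
```

```text
[0.4344 0.313  0.12  ] [0.4328 0.3758 0.022 ] [0.429  0.4281 0.022 ]
```

Call:
jog_arm(
  plan=[0,0,0,0.025,0,0.1,200,0,0,0,0.025,0,0.25,200,0,0,0,0.025,0,0.37,200,0,0,0,0.025,0,0.44,200,0,0,0,0.025,0,0.48,200,0,0,0,0.025,0,0.5,200,0,0,0,0.025,0,0.5,200],
)

```text
time_s: 19.3
tool_pos: [0.4338, 0.3458, 0.0207]
orientation: [-2.139, -2.3, -0.008]
force: [-0.4, -0.8, 0.2]
grip_width: 0.289
```

Call:
jog_arm(
  plan=[0,0,0,0,0,0.008,200,0,0,0,0,0,0.015,200,0,0,0,0,0,0.015,200],
)

```text
time_s: 19.6
tool_pos: [0.4336, 0.3461, 0.0177]
orientation: [-2.138, -2.301, -0.008]
force: [-0.0, -0.6, -0.6]
grip_width: 0.293
```

Call:
jog_arm(
  plan=[0,0,0,0,0,0.005,200,0,0,0,0,0,0.01,200,0,0,0,0,0,0.015,200,0,0,0,0,0,0.015,200],
)

```text
time_s: 20.0
tool_pos: [0.4335, 0.3461, 0.0156]
orientation: [-2.138, -2.301, -0.008]
force: [-0.8, -0.2, 9.4]
grip_width: 0.29
```

Call:
jog_arm(
  plan=[0,0,0,0,0,-0.002,200,0,0,0,0,0,-0.005,150,0,0,0,0,0,-0.005,110,0,0,0,0,0,-0.005,110,0,0,0,0,0,-0.005,110,0,0,0,0,0,-0.1,110,0,0,0,0,0,-0.3,110,0,0,0,0,0,-0.5,110,0,0,0,0,0,-0.6,110,0,0,0,0,0,-0.6,110],
)

```text
time_s: 21.0
tool_pos: [0.4351, 0.3466, 0.1375]
orientation: [2.137, 2.3, 0.017]
force: [0.6, -0.6, 0.6]
grip_width: 0.567
```

```bash
python3 - <<'E'
from h import *
st()
im=shot("side","s16");crop(im,"s16c",160,264,300,384,5)
go((.4585,.1553,.12),-2)
go((.553,.177,.12),71);go((.553,.177,.12),-109)
E
```

```text
t 21.0 pos [0.4351 0.3466 0.1375] jaw 4.2 F [ 0.5778 -0.6206  0.6126] w 0.567 j [0.4705 0.5612 1.7018 0.0031 0.8676 0.3951]
 turn [ 0.004 -0.003  0.069] shift [-0.96   0.053  0.074]
 turn [ 0.005 -0.001 -0.742] shift [-0.886  0.532  0.077]
 turn [ 0.005 -0.001 -0.742] shift [-0.886  0.532  0.077]
```

View pics/s16c.png

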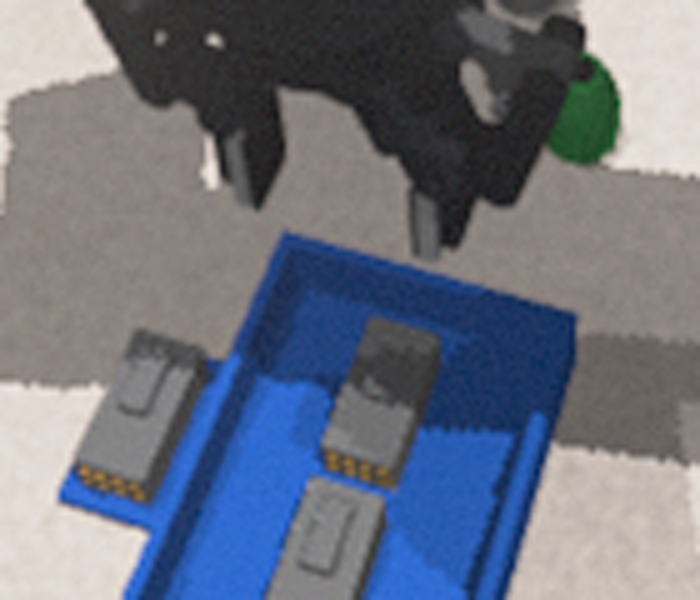

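Call:
jog_arm(
  plan=[0,0,-0.1,-0.2,0.12,0,70,0,0,-0.742,-0.88,0.53,0.08,50,0,0,-0.742,-0.88,0.53,0.08,50,0,0,-0.742,-0.88,0.53,0.08,50,0,0,-0.742,-0.88,0.53,0.08,50,0.004,0,-0.742,-0.88,0.53,0.08,50,0.004,0,-0.742,-0.88,0.53,0.08,50,0.004,0,-0.742,-0.88,0.53,0.08,50,0.004,0,-0.742,-0.88,0.53,0.08,50,0.004,0,-0.742,-0.88,0.53,0.08,50],
)

```text
time_s: 22.05
tool_pos: [0.5508, 0.1777, 0.1166]
orientation: [-0.523, -3.093, 0.001]
force: [-0.3, -0.4, -1.0]
grip_width: 0.803
```

```bash
python3 - <<'E'
from h import *
st()
go((.553,.177,.04),71);go((.553,.177,.003),71)
im=shot("side","s17");crop(im,"s17c",160,180,300,300,5)
print((proj("side",(.553,.177,.014))-(160,180))*5)
E
```

```text
t 22.05 pos [0.5508 0.1777 0.1166] jaw 70.8 F [-0.2851 -0.3845 -1.0292] w 0.803 j [ 0.1187  0.6215  1.6463  0.0007  0.8787 -1.1175]
 turn [-0.001 -0.003 -0.002] shift [-0.013  0.001  0.383]
 turn [-0.001 -0.003 -0.002] shift [-0.014  0.001  0.568]
[293.9123 360.6263]
```

View pics/s17c.png

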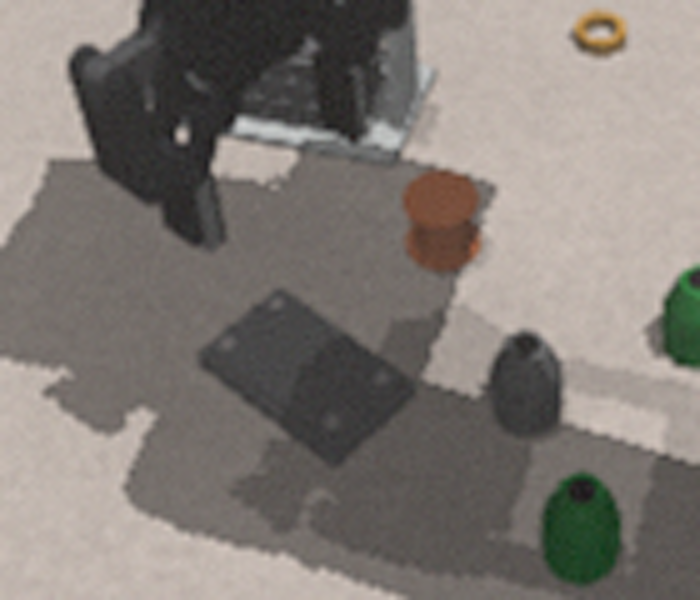

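Call:
jog_arm(
  plan=[0,0,0,0,0,0.15,50,0,0,0,0,0,0.3,50,0,0,0,0,0,0.42,50,0,0,0,0,0,0.5,50,0,0,0,0,0,0.54,50,0,0,0,0,0,0.555,50,0,0,0,0,0,0.555,50],
)

```text
time_s: 22.8
tool_pos: [0.5516, 0.1779, 0.007]
orientation: [-0.52, -3.096, 0.0]
force: [-0.9, -0.6, 0.2]
grip_width: 0.804
```

```bash
python3 - <<'E'
from h import *
st()
im=shot("side","s18");crop(im,"s18c",170,200,270,290,7)
E
```

```text
t 22.8 pos [0.5516 0.1779 0.007 ] jaw 70.95 F [-0.8834 -0.6161  0.2203] w 0.804 j [ 0.119   0.7997  1.6878  0.0008  0.6563 -1.1199]
```

View pics/s18c.png

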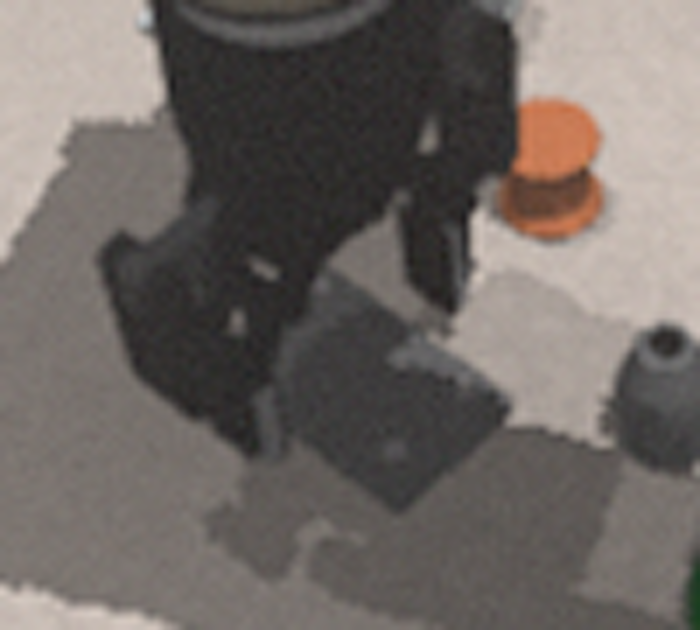

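```bash
python3 - <<'E'
from h import *
a=np.radians(71)
for s in(34,48,-34,-48):
  for z in(0,.007,.014): print(s,z,(proj("side",(.5516+s*.001*np.cos(a),.1779+s*.001*np.sin(a),z))-(170,200))*7)
E
```

```text
34 0 [266.8691 465.8431]
34 0.007 [264.157  451.6359]
34 0.014 [261.4108 437.2504]
48 0 [232.0476 495.1505]
48 0.007 [229.0879 480.9796]
48 0.014 [226.0906 466.629 ]
-34 0 [426.3172 331.6442]
-34 0.007 [424.6809 317.3192]
-34 0.014 [423.0251 302.823 ]
-48 0 [457.2832 305.5818]
-48 0.007 [455.8448 291.2431]
-48 0.014 [454.3895 276.7348]
```

Call:
jog_arm(
  plan=[0,0,0,0,0,0,80,0,0,0,0,0,0,100,0,0,0,0,0,0,150,0,0,0,0,0,0,150,0,0,0,0,0,0,150,0,0,0,0,0,0,150],
)

```text
time_s: 23.45
tool_pos: [0.5517, 0.1772, 0.0084]
orientation: [-0.518, -3.097, 0.001]
force: [-1.7, -2.7, 6.7]
grip_width: 0.497
```

```bash
python3 - <<'E'
from h import *
st()
im=shot("side","s19");crop(im,"s19c",170,200,270,290,7)
E
```

```text
t 23.45 pos [0.5517 0.1772 0.0084] jaw 71.02 F [-1.6628 -2.75    6.7495] w 0.497 j [ 0.1182  0.7973  1.6882 -0.0009  0.6577 -1.1206]
```

View pics/s19c.png

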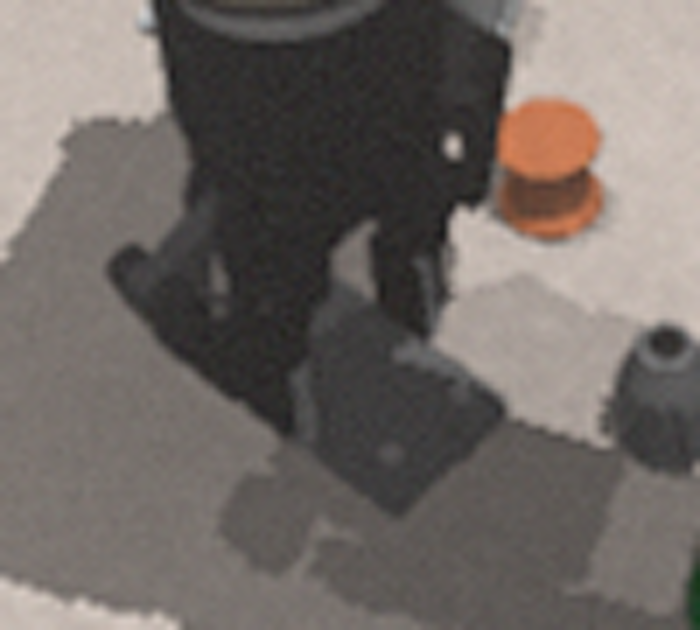

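Call:
jog_arm(
  plan=[0,0,0,0,0,-0.01,80,0,0,0,0,0,-0.01,55,0,0,0,0,0,-0.01,55,0,0,0,0,0,0.0,55,0,0,0,0,0,0.02,55,0,0,0,0,0,0.035,55,0,0,0,0,0,0.035,55],
)

```text
time_s: 24.2
tool_pos: [0.5509, 0.1777, -0.0008]
orientation: [-0.519, -3.095, 0.001]
force: [0.3, -0.1, -0.2]
grip_width: 0.787
```

```bash
python3 - <<'E'
from h import *
st()
im=shot("side","s20");crop(im,"s20c",170,200,270,290,7)
E
```

```text
t 24.2 pos [ 0.5509  0.1777 -0.0008] jaw 70.97 F [ 0.2629 -0.1359 -0.1953] w 0.787 j [ 0.1189  0.813   1.6893  0.0009  0.643  -1.1206]
```

View pics/s20c.png

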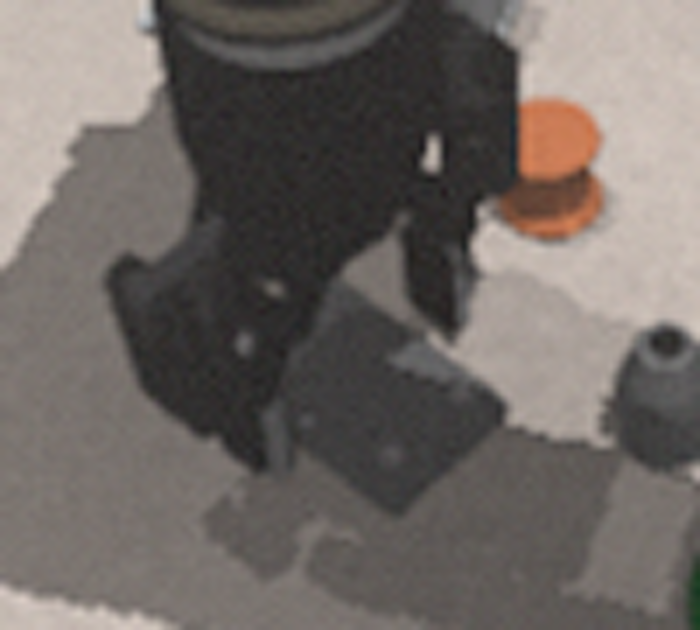

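No bench contact yet at TCP −0.001 with the jaws wide. Close here.

Call:
jog_arm(
  plan=[0,0,0,0,0,0,80,0,0,0,0,0,0,100,0,0,0,0,0,0,150,0,0,0,0,0,0,150,0,0,0,0,0,0,150,0,0,0,0,0,0,150],
)

```text
time_s: 24.85
tool_pos: [0.5517, 0.1778, 0.0004]
orientation: [-0.519, -3.097, -0.0]
force: [-0.9, 0.8, 4.5]
grip_width: 0.57
```

```bash
python3 - <<'E'
from h import *
st()
E
```

```text
t 24.85 pos [0.5517 0.1778 0.0004] jaw 70.98 F [-0.8683  0.7602  4.5073] w 0.57 j [ 0.1189  0.8111  1.6888  0.0009  0.6433 -1.1206]
```

Call:
jog_arm(
  plan=[0,0,0,0,0,-0.05,150,0,0,0,0,0,-0.2,150,0,0,0,0,0,-0.4,150,0,0,0,0,0,-0.6,150,0,0,0,0,0,-0.7,150,0,0,0,0,0,-0.7,150],
  newtons=50,
)

```text
time_s: 25.45
tool_pos: [0.5539, 0.1781, 0.1435]
orientation: [0.518, 3.094, 0.003]
force: [0.5, 0.2, -0.9]
grip_width: 0.566
```

```bash
python3 - <<'E'
from h import *
st()
im=shot("side","s21");crop(im,"s21c",160,130,300,250,5)
go((.641,.019,.14),97)
E
```

```text
t 25.45 pos [0.5539 0.1781 0.1435] jaw 70.98 F [ 0.5458  0.1953 -0.8955] w 0.566 j [ 0.1189  0.582   1.6277  0.0007  0.9268 -1.1204]
 turn [ 0.     0.    -0.289] shift [-0.678 -0.607  0.007]
```

View pics/s21c.png

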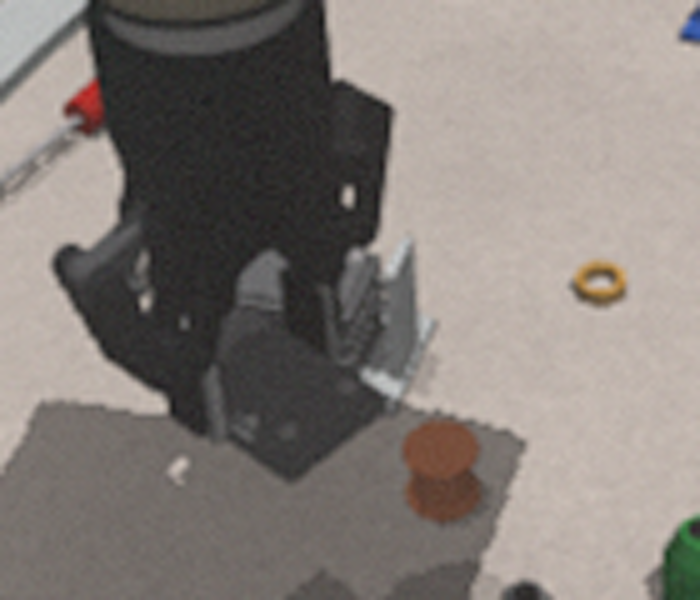

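Call:
jog_arm(
  plan=[0,0,-0.05,-0.15,-0.12,0,150,0,0,-0.289,-0.68,-0.61,0,150,0,0,-0.289,-0.68,-0.61,0,150,0,0,-0.289,-0.68,-0.61,0,150,0,0,-0.289,-0.68,-0.61,0,150,0,0,-0.289,-0.68,-0.61,0,150,0,0,-0.289,-0.68,-0.61,0,150],
)

```text
time_s: 26.2
tool_pos: [0.6386, 0.0191, 0.1379]
orientation: [0.191, -3.129, -0.003]
force: [-0.1, -0.5, -1.7]
grip_width: 0.561
```

```bash
python3 - <<'E'
from h import *
st()
im=shot("side","s22");crop(im,"s22c",150,100,270,220,5)
im=shot("top","t22");crop(im,"t22c",205,95,305,195,6)
go((.641,.019,.08),97)
E
```

```text
t 26.2 pos [0.6386 0.0191 0.1379] jaw 96.98 F [-0.1053 -0.4525 -1.6658] w 0.561 j [-0.1449  0.6586  1.4719  0.0004  1.0182 -1.8378]
 turn [ 0.001 -0.003  0.001] shift [-0.01  -0.005  0.294]
```

View pics/s22c.png

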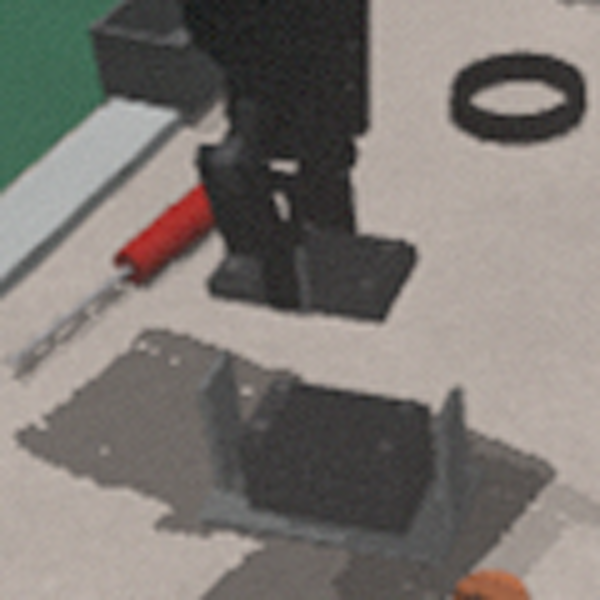

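View pics/t22c.png

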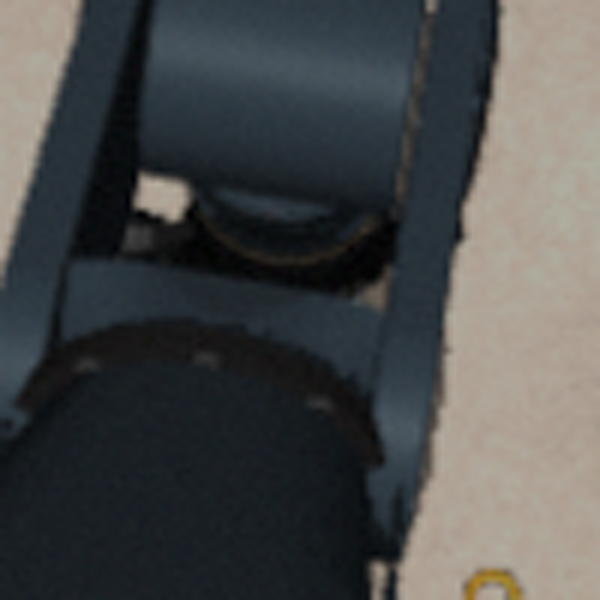

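```bash
python3 - <<'E'
from h import *
f=lambda p:np.array(p)/5+(150,100)
for b in((0,0),(-1,0)):
  print(plane("side",f((299,304))+b,.1375), plane("side",f((288,303))+b,.1375), plane("side",f((210,290))+b,.1375),plane("side",f((388,318))+b,.1375))
# rack base near edge corners in racks.png (10x, off 180,160), z=.006 top
g=lambda p:np.array(p)/10+(180,160)
for b in((0,0),(-1,0)):
  print("base",plane("side",g((103,432))+b,.006),plane("side",g((588,515))+b,.006))
  print("pile top near panel/edge",plane("side",g((190,280))+b,.05),plane("side",g((495,330))+b,.05))
E
```

```text
[0.6345 0.0373 0.1375] [0.6395 0.0384 0.1375] [0.6775 0.0424 0.1375] [0.5925 0.0323 0.1375]
[0.6366 0.0381 0.1375] [0.6416 0.0392 0.1375] [0.6796 0.0432 0.1375] [0.5945 0.0331 0.1375]
base [0.6941 0.06   0.006 ] [0.5688 0.0426 0.006 ]
pile top near panel/edge [0.6719 0.0437 0.05  ] [0.5947 0.0333 0.05  ]
base [0.6965 0.0609 0.006 ] [0.5711 0.0435 0.006 ]
pile top near panel/edge [0.6742 0.0445 0.05  ] [0.597  0.0341 0.05  ]
```

Call:
jog_arm(
  plan=[0,0,0,0,-0.003,0.1,150,0,0,0,0,-0.003,0.2,150,0,0,0,0,-0.003,0.26,150,0,0,0,0,-0.003,0.26,150],
)

```text
time_s: 26.7
tool_pos: [0.6386, 0.0188, 0.0858]
orientation: [0.193, -3.129, -0.002]
force: [-0.9, -0.5, -0.7]
grip_width: 0.564
```

```bash
python3 - <<'E'
from h import *
st()
im=shot("side","s23");crop(im,"s23c",180,140,255,215,10)
E
```

```text
t 26.7 pos [0.6386 0.0188 0.0858] jaw 97.06 F [-0.8894 -0.4698 -0.7244] w 0.564 j [-0.1452  0.729   1.5016 -0.0001  0.918  -1.8392]
```

View pics/s23c.png

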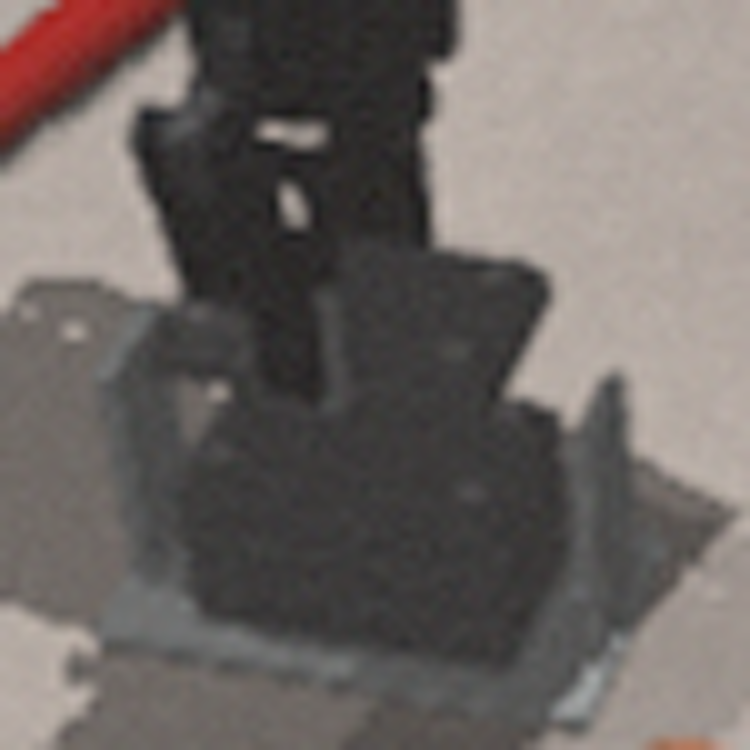

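```bash
python3 - <<'E'
from h import *
g=lambda p:np.array(p)/10+(180,140)
for p,z in(((495,402),.0854),((548,285),.0954),((518,665),.006),((605,640),.006),((545,725),.006)): print(p,plane("side",g(p),z))
im=cv2.imread("pics/s23.png"); 
e=cv2.convertScaleAbs(im,alpha=3.0,beta=-60); crop(e,"s23e",185,160,250,215,12)
E
```

```text
(495, 402) [0.5945 0.0277 0.0854]
(548, 285) [ 0.5958 -0.0053  0.0954]
(518, 665) [0.5923 0.033  0.006 ]
(605, 640) [0.576  0.0172 0.006 ]
(545, 725) [0.5771 0.0495 0.006 ]
```

View pics/s23e.png

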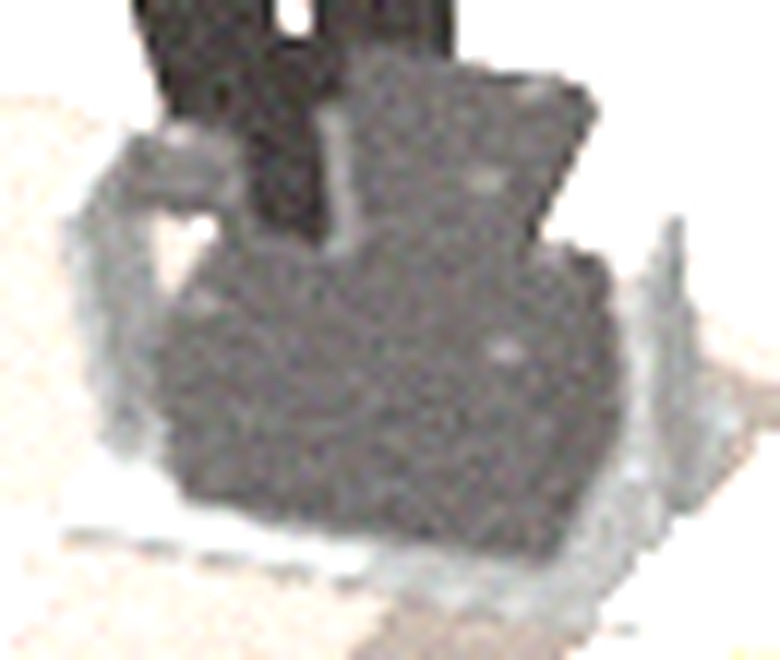

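```bash
python3 - <<'E'
from h import *
g=lambda p:np.array(p)/12+(185,160)
print(plane("side",g((485,182)),.1), [plane("side",g((505,350)),z) for z in(.05,.055,.06)])
E
```

```text
[0.6025 0.0302 0.1   ] [array([0.6063, 0.0229, 0.05  ]), array([0.6034, 0.0279, 0.055 ]), array([0.6004, 0.0329, 0.06  ])]
```

Call:
jog_arm(
  plan=[0,0,0,0,0.015,0.03,150,0,0,0,0,0.015,0.06,150,0,0,0,0,0.015,0.09,150,0,0,0,0,0.015,0.1,150,0,0,0,0,0.015,0.1,150],
)

```text
time_s: 27.25
tool_pos: [0.6398, 0.0204, 0.0673]
orientation: [0.191, -3.133, -0.001]
force: [-0.1, 0.3, -1.2]
grip_width: 0.562
```

```bash
python3 - <<'E'
from h import *
st()
im=shot("side","s24")
e=cv2.convertScaleAbs(im,alpha=3.0,beta=-60); crop(e,"s24e",185,160,250,215,12)
E
```

```text
t 27.25 pos [0.6398 0.0204 0.0673] jaw 96.98 F [-0.0699  0.3153 -1.1551] w 0.562 j [-0.1423  0.7556  1.5089 -0.0001  0.8802 -1.8348]
```

View pics/s24e.png

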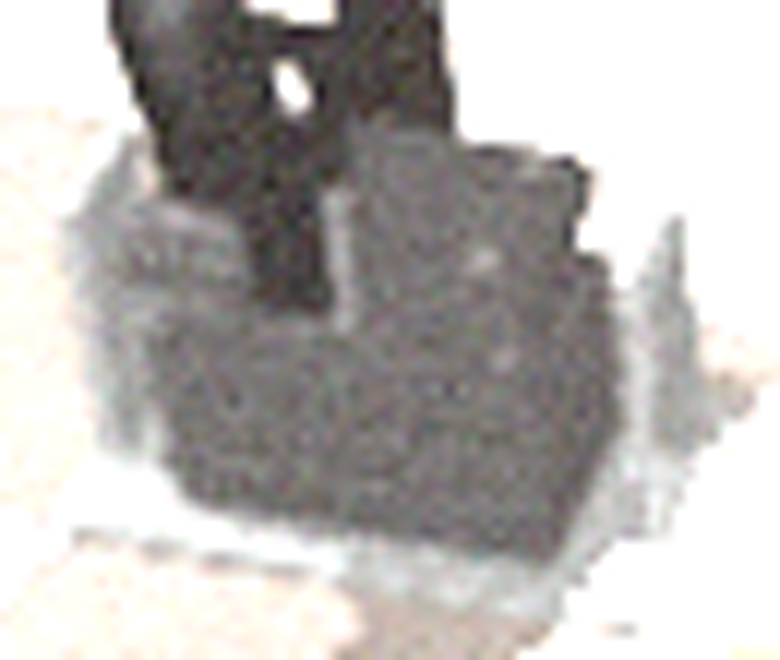

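Call:
jog_arm(
  plan=[0,0,0,0,-0.006,0.015,150,0,0,0,0,-0.006,0.03,150,0,0,0,0,-0.006,0.04,150,0,0,0,0,-0.006,0.04,150],
)

```text
time_s: 27.7
tool_pos: [0.64, 0.0193, 0.0593]
orientation: [0.191, -3.133, -0.001]
force: [0.0, -0.5, -1.9]
grip_width: 0.562
```

Call:
jog_arm(
  plan=[0,0,0,0,0,0.005,150,0,0,0,0,0,0.01,150,0,0,0,0,0,0.015,150,0,0,0,0,0,0.015,150],
)

```text
time_s: 28.1
tool_pos: [0.6401, 0.0194, 0.0566]
orientation: [0.191, -3.133, -0.001]
force: [0.2, -0.3, -0.5]
grip_width: 0.564
```

Call:
jog_arm(
  plan=[0,0,0,0,0,0.005,150,0,0,0,0,0,0.01,150,0,0,0,0,0,0.01,150],
)

```text
time_s: 28.4
tool_pos: [0.6404, 0.0193, 0.0554]
orientation: [0.191, -3.134, -0.0]
force: [-1.6, -0.3, 3.2]
grip_width: 0.563
```

Call:
jog_arm(
  plan=[0,0,0,0,0,0.005,150,0,0,0,0,0,0.01,150,0,0,0,0,0,0.01,150],
)

```text
time_s: 28.7
tool_pos: [0.6403, 0.0193, 0.0553]
orientation: [0.192, -3.134, -0.0]
force: [-4.2, -0.2, 14.1]
grip_width: 0.564
```

```bash
python3 - <<'E'
from h import *
im=shot("side","s25")
e=cv2.convertScaleAbs(im,alpha=3.0,beta=-60); crop(e,"s25e",185,160,250,215,12)
E
```

```text
(no output)
```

View pics/s25e.png

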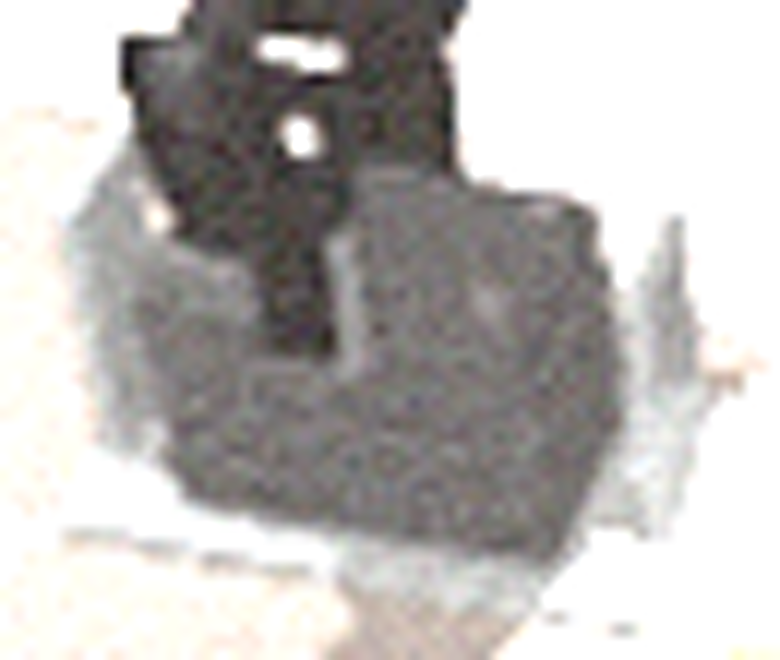

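Call:
jog_arm(
  plan=[0,0,0,0,0,-0.015,150,0,0,0,0.015,0,-0.02,150,0,0,0,0.015,0,-0.02,150,0,0,0,0.015,0,-0.01,150,0,0,0,0.015,0,-0.003,150,0,0,0,0.015,0,-0.003,150],
)

```text
time_s: 29.35
tool_pos: [0.637, 0.0189, 0.0553]
orientation: [0.191, -3.133, -0.0]
force: [-4.5, 0.5, 13.7]
grip_width: 0.568
```

Resting on the pile (≈14 N). Release to 70 mm and rise.

Call:
jog_arm(
  plan=[0,0,0,0,0,-0.003,140,0,0,0,0,0,-0.005,90,0,0,0,0,0,-0.005,60,0,0,0,0,0,-0.005,60,0,0,0,0,0,-0.005,60,0,0,0,0,0,-0.1,60,0,0,0,0,0,-0.25,60,0,0,0,0,0,-0.4,60,0,0,0,0,0,-0.5,60],
)

```text
time_s: 30.25
tool_pos: [0.6383, 0.0188, 0.1551]
orientation: [0.191, -3.136, 0.0]
force: [0.6, 0.2, -0.5]
grip_width: 0.761
```

```bash
python3 - <<'E'
from h import *
st();go((.55,.10,.15),-2);go((.4585,.1553,.15),-2)
im=shot("side","s26")
e=cv2.convertScaleAbs(im,alpha=1.8,beta=-30); crop(e,"s26e",180,150,255,215,10)
E
```

```text
t 30.25 pos [0.6383 0.0188 0.1551] jaw 96.98 F [ 0.6026  0.1899 -0.5248] w 0.761 j [-0.1452  0.6339  1.4657 -0.0001  1.0421 -1.8379]
 turn [ 0.  -0.  -0.9] shift [0.389 0.457 0.026]
 turn [ 0.  -0.  -0.9] shift [0.809 0.787 0.026]
```

View pics/s26e.png

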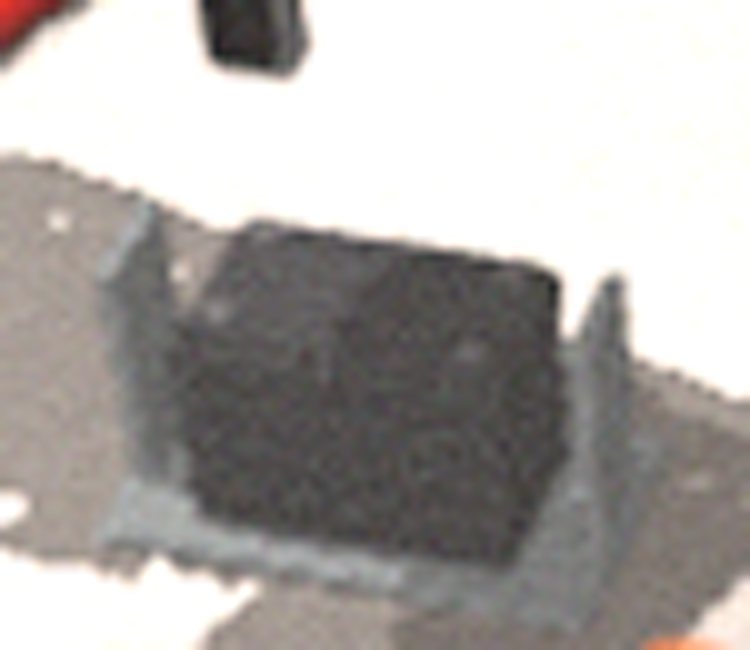

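Call:
jog_arm(
  plan=[0,0,0.1,0.2,0.2,0,80,0,0,0.8,0.8,0.78,0,100,0,0,0.8,0.8,0.78,0,100,0,0,0.8,0.8,0.78,0,100,0,0,0.8,0.8,0.78,0,100,0,0,0.8,0.8,0.78,0,100,0,0,0.8,0.8,0.78,0,100,0,0,0.8,0.8,0.78,0,100,0,0,0.8,0.8,0.78,0,100,0,0,0.8,0.8,0.78,0,100],
)

```text
time_s: 31.3
tool_pos: [0.4595, 0.1543, 0.1533]
orientation: [-1.687, -2.647, 0.002]
force: [0.4, -1.4, 0.1]
grip_width: 0.61
```

```bash
python3 - <<'E'
from h import *
st();go((.4575,.155,.09),-2)
E
```

```text
t 31.3 pos [0.4595 0.1543 0.1533] jaw 25.0 F [ 0.4406 -1.404   0.1463] w 0.61 j [ 0.0927  0.464   1.8548  0.0006  0.8259 -0.3441]
 turn [-0.002 -0.     0.3  ] shift [ 0.007 -0.007  0.316]
```

Call:
jog_arm(
  plan=[0,0,0.3,0.007,-0.007,0.1,100,0,0,0.3,0.007,-0.007,0.25,100,0,0,0.3,0.007,-0.007,0.32,100,0,0,0.3,0.007,-0.007,0.32,100,0,0,0.3,0.007,-0.007,0.32,100],
)

```text
time_s: 31.8
tool_pos: [0.4577, 0.1549, 0.0896]
orientation: [-2.255, -2.184, 0.003]
force: [0.4, 0.6, 0.9]
grip_width: 0.609
```

```bash
python3 - <<'E'
from h import *
st();go((.4575,.155,.006),-2)
im=shot("side","s27");crop(im,"s27c",210,180,310,280,6)
E
```

```text
t 31.8 pos [0.4577 0.1549 0.0896] jaw -1.84 F [0.3929 0.6124 0.9434] w 0.609 j [0.0943 0.5798 1.9045 0.0008 0.6602 0.1259]
 turn [-0.002 -0.     0.002] shift [0.    0.    0.418]
```

View pics/s27c.png

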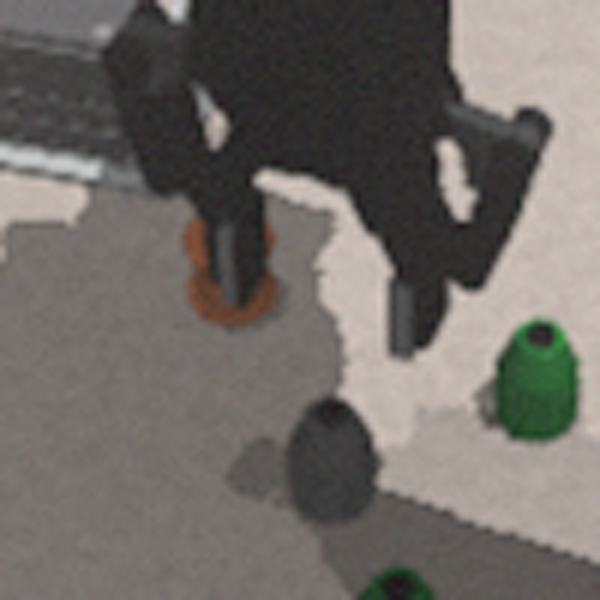

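```bash
python3 - <<'E'
from h import *
print((proj("side",(.4577,.1549,.0896))-(210,180))*6,(proj("side",(.4577,.1549,.021))-(210,180))*6)
E
```

```text
[321.3818 320.7731] [323.8551 452.7035]
```

Call:
jog_arm(
  plan=[0,0,0,0,-0.012,0.12,100,0,0,0,0,-0.012,0.25,100,0,0,0,0,-0.012,0.35,100,0,0,0,0,-0.012,0.4,100,0,0,0,0,-0.012,0.415,100,0,0,0,0,-0.012,0.415,100,0,0,0,0,-0.012,0.415,130,0,0,0,0,-0.012,0.415,160,0,0,0,0,-0.012,0.415,200,0,0,0,0,-0.012,0.415,200,0,0,0,0,-0.012,0.415,200],
  newtons=40,
)

```text
time_s: 32.95
tool_pos: [0.4559, 0.1552, 0.0079]
orientation: [-2.26, -2.182, -0.001]
force: [-0.0, 0.0, 5.2]
grip_width: 0.33
```

```bash
python3 - <<'E'
from h import *
st()
E
```

```text
t 32.95 pos [0.4559 0.1552 0.0079] jaw -2.0 F [-0.0488  0.0148  5.2309] w 0.33 j [0.0953 0.7447 1.9409 0.001  0.4559 0.1293]
```

Call:
jog_arm(
  plan=[0,0,0,0,0,-0.1,200,0,0,0,0,0,-0.3,200,0,0,0,0,0,-0.5,200,0,0,0,0,0,-0.65,200,0,0,0,0,0,-0.65,200],
)

```text
time_s: 33.45
tool_pos: [0.4581, 0.1555, 0.1409]
orientation: [2.257, 2.18, 0.009]
force: [0.5, -0.4, -0.9]
grip_width: 0.33
```

```bash
python3 - <<'E'
from h import *
st()
im=shot("side","s28");crop(im,"s28c",210,120,310,220,6)
go((.4456,-.375,.13),-2)
E
```

```text
t 33.45 pos [0.4581 0.1555 0.1409] jaw -1.99 F [ 0.4912 -0.4395 -0.9311] w 0.33 j [0.0954 0.4818 1.8746 0.0007 0.7779 0.1296]
 turn [ 0.002 -0.001 -0.   ] shift [-2.652  0.037  0.043]
```

View pics/s28c.png

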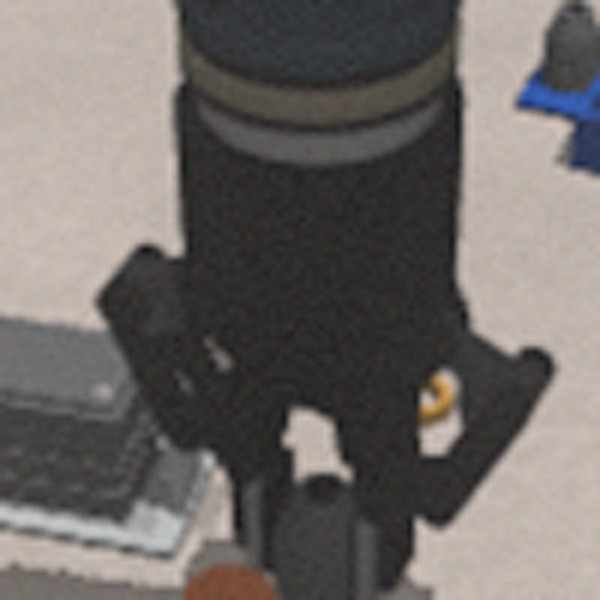

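Call:
jog_arm(
  plan=[0,0,0,-0.2,0,0,200,0,0,0,-0.9,0.01,0,200,0,0,0,-0.9,0.01,0,200,0,0,0,-0.9,0.01,0,200,0,0,0,-0.9,0.01,0,200],
)

```text
time_s: 34.0
tool_pos: [0.4513, -0.0291, 0.1357]
orientation: [-2.266, -2.174, 0.004]
force: [0.1, 0.2, -0.2]
grip_width: 0.335
```

Call:
jog_arm(
  plan=[0,0,0,-0.9,0.01,0,200,0,0,0,-0.9,0.01,0,200,0,0,0,-0.9,0.01,0,200,0,0,0,-0.9,0.01,0,200,0,0,0,-0.9,0.01,0,200],
)

```text
time_s: 34.5
tool_pos: [0.4474, -0.2082, 0.1358]
orientation: [-2.265, -2.177, 0.003]
force: [0.7, 0.5, -0.3]
grip_width: 0.33
```

```bash
python3 - <<'E'
from h import *
st()
go((.4456,-.372,.12),-2)
E
```

```text
t 34.5 pos [ 0.4474 -0.2082  0.1358] jaw -2.26 F [ 0.7343  0.5394 -0.29  ] w 0.33 j [-0.6615  0.5029  1.8493 -0.0022  0.7899 -0.6205]
 turn [-0.001  0.001 -0.003] shift [-0.818  0.023  0.08 ]
```

Call:
jog_arm(
  plan=[0,0,0,-0.5,0.02,0,200,0,0,0,-0.82,0.02,0,200,0,0,0,-0.82,0.02,0.0,200,0,0,0,-0.82,0.02,0.08,200,0,0,0,-0.82,0.02,0.08,200,0,0,0,-0.82,0.02,0.08,200],
)

```text
time_s: 35.1
tool_pos: [0.4442, -0.3659, 0.1192]
orientation: [-2.254, -2.178, 0.001]
force: [1.0, 0.8, -0.4]
grip_width: 0.337
```

```bash
python3 - <<'E'
from h import *
st()
go((.4456,-.372,.024),-2)
im=shot("side","s29");crop(im,"s29c",270,70,380,170,6)
E
```

```text
t 35.1 pos [ 0.4442 -0.3659  0.1192] jaw -1.98 F [ 1.0062  0.7753 -0.3857] w 0.337 j [-0.8826  0.6149  1.6511 -0.0014  0.8826 -0.8472]
 turn [-0.003 -0.003  0.   ] shift [-0.032  0.011  0.476]
```

View pics/s29c.png

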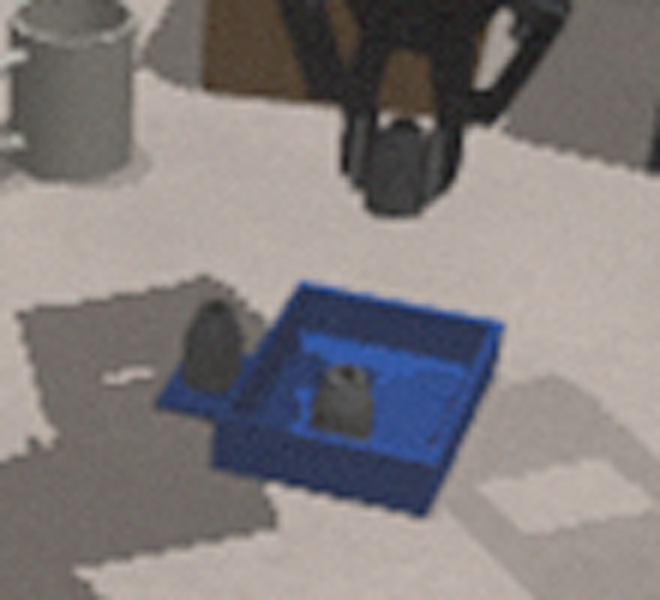

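Call:
jog_arm(
  plan=[0,0,0,-0.032,0.01,0.1,200,0,0,0,-0.032,0.01,0.25,200,0,0,0,-0.032,0.01,0.38,200,0,0,0,-0.032,0.01,0.45,200,0,0,0,-0.032,0.01,0.49,200,0,0,0,-0.032,0.01,0.505,200,0,0,0,-0.032,0.01,0.505,200],
)

```text
time_s: 35.85
tool_pos: [0.4469, -0.3752, 0.0202]
orientation: [-2.259, -2.182, 0.002]
force: [0.1, -0.5, -1.1]
grip_width: 0.336
```

Call:
jog_arm(
  plan=[0,0,0,0,0,0.005,200,0,0,0,0,0,0.012,200,0,0,0,0,0,0.012,200],
)

```text
time_s: 36.15
tool_pos: [0.4466, -0.3756, 0.0178]
orientation: [-2.26, -2.181, 0.002]
force: [-0.3, 0.1, -0.9]
grip_width: 0.328
```

Call:
jog_arm(
  plan=[0,0,0,0,0,0.007,200,0,0,0,0,0,0.015,200,0,0,0,0,0,0.015,200],
)

```text
time_s: 36.45
tool_pos: [0.4463, -0.3752, 0.0141]
orientation: [-2.259, -2.18, 0.002]
force: [-0.0, -0.3, 0.1]
grip_width: 0.335
```

Call:
jog_arm(
  plan=[0,0,0,0,0,0.005,200,0,0,0,0,0,0.01,200,0,0,0,0,0,0.01,200],
)

```text
time_s: 36.75
tool_pos: [0.4464, -0.3754, 0.0129]
orientation: [-2.259, -2.181, 0.003]
force: [-0.5, 0.6, 4.0]
grip_width: 0.331
```

Call:
jog_arm(
  plan=[0,0,0,0,0,0.003,200,0,0,0,0,0,0,150,0,0,0,0,0,0,110,0,0,0,0,0,0,110,0,0,0,0,0,0,110,0,0,0,0,0,-0.1,110,0,0,0,0,0,-0.3,110,0,0,0,0,0,-0.5,110,0,0,0,0,0,-0.75,110,0,0,0,0,0,-0.9,110],
)

```text
time_s: 37.75
tool_pos: [0.4477, -0.3763, 0.1957]
orientation: [2.258, 2.18, -0.003]
force: [0.3, -0.1, 0.4]
grip_width: 0.567
```

```bash
python3 - <<'E'
from h import *
st()
im=shot("side","s30");crop(im,"s30c",270,70,380,170,6)
go((.235,-.56,.23),-67)
E
```

```text
t 37.75 pos [ 0.4477 -0.3763  0.1957] jaw -2.01 F [ 0.2894 -0.0604  0.4151] w 0.567 j [-0.889   0.5156  1.5741 -0.0019  1.0491 -0.853 ]
 turn [0.007 0.003 0.722] shift [-0.947 -1.039 -0.147]
```

View pics/s30c.png

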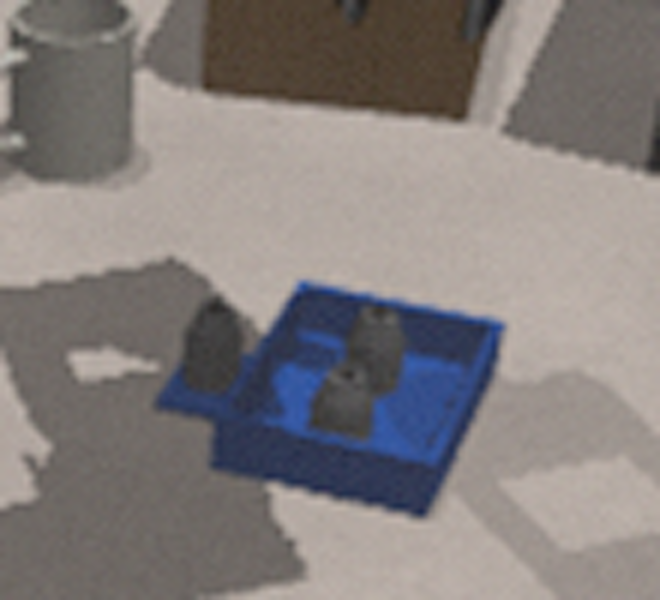

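Both glands are standing in the tray. I'll retract to clear the view for a full check.

Call:
jog_arm(
  plan=[0,0,0.1,-0.2,-0.2,-0.1,110,0,0,0.7,-0.94,-1,-0.15,110,0,0,0.7,-0.94,-1,-0.15,110,0,0,0.7,-0.94,-1,-0.15,110,0,0,0.7,-0.94,-1,-0.15,110,0,0,0.7,-0.94,-1,-0.15,110,0,0,0.7,-0.94,-1,-0.15,110,0,0,0.7,-0.94,-1,-0.15,110,0,0,0.7,-0.94,-1,-0.15,110,0,0,0.7,-0.94,-1,-0.15,110,0,0,0.7,-0.94,-1,-0.15,110],
)

```text
time_s: 38.9
tool_pos: [0.2407, -0.5559, 0.2225]
orientation: [-3.066, -0.681, 0.003]
force: [-0.5, -0.1, 0.3]
grip_width: 0.569
```

```bash
python3 - <<'E'
from h import *
st()
s=shot("side","s31"); t=shot("top","t31")
crop(t,"t31a",90,115,290,250,4);crop(t,"t31b",230,115,430,250,4);crop(s,"s31a",150,140,350,384,2.4)
# locknut, spool shift; placed centroids
h=cv2.cvtColor(t,cv2.COLOR_BGR2HSV)
m=((h[:,:,1]>120)&(h[:,:,0]<30)&(h[:,:,2]>60)).astype(np.uint8)
n,l,st_,c=cv2.connectedComponentsWithStats(m)
for k in range(1,n):
    if 20<st_[k][4]<200: print("brass/copper",st_[k][4],c[k])
b,g,r=[t[:,:,i].astype(int) for i in range(3)]
m=((b-r<18)&(b<110)).astype(np.uint8)
for nm,(x0,y0,x1,y1),z,cc,ya in(("c",(108,202,154,236),.017,(.430,.373),4.2),("g",(356,203,400,235),.026,(.4456,-.3437),-1.8)):
    mm=np.zeros_like(m);mm[y0:y1,x0:x1]=m[y0:y1,x0:x1]
    n,l,q,c=cv2.connectedComponentsWithStats(mm)
    for k in range(1,n):
        if q[k][4]>40:
            p=plane("top",c[k],z)[:2]-cc; a=np.radians(ya); print(nm,q[k],"tray xy",np.array([[np.cos(a),np.sin(a)],[-np.sin(a),np.cos(a)]])@p)
E
```

```text
t 38.9 pos [ 0.2407 -0.5559  0.2225] jaw -64.94 F [-0.5136 -0.0757  0.2717] w 0.569 j [-1.3453  0.512   1.4908 -0.0024  1.14   -0.2109]
brass/copper 62 [510.0645 161.2258]
brass/copper 119 [231.605  186.4706]
brass/copper 40 [286.9  194.25]
c [131 213  19  10 154] tray xy [ 0.0033 -0.0265]
c [111 215  19   9 152] tray xy [0.0016 0.0299]
g [361 212  12  10  98] tray xy [0.0022 0.0339]
g [381 213  13  10 103] tray xy [ 0.0028 -0.0278]
```

View pics/t31a.png

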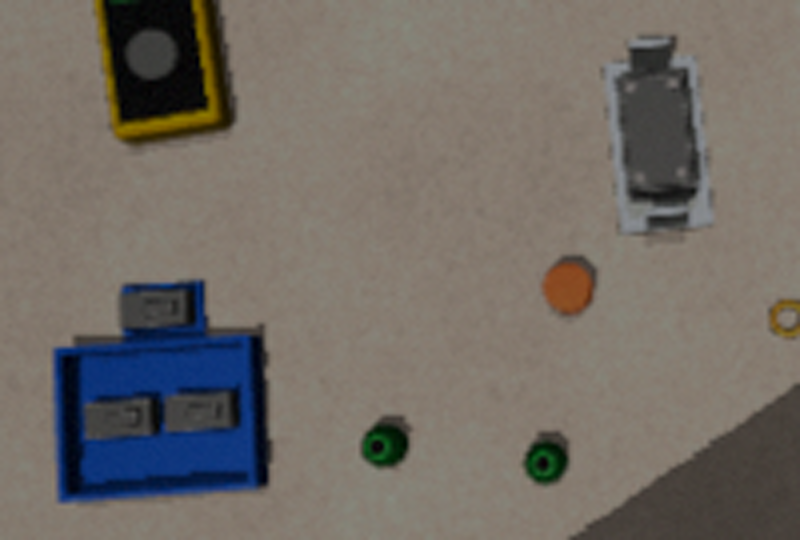

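View pics/t31b.png

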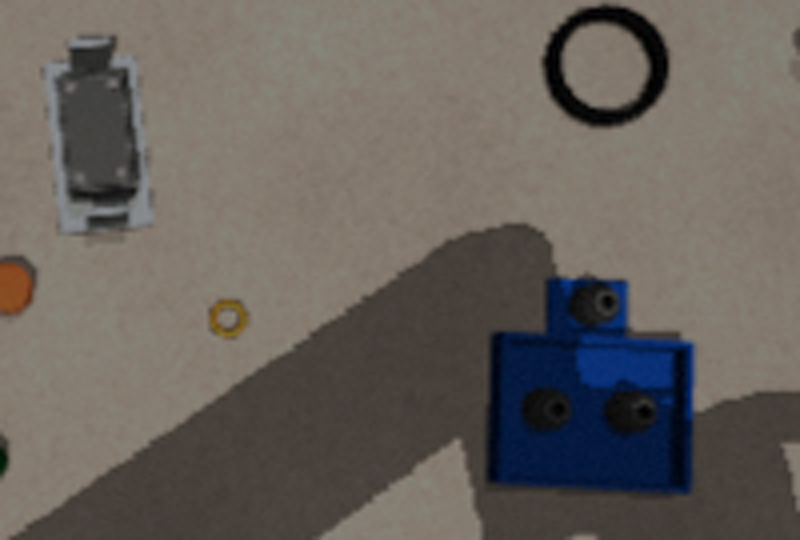

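View pics/s31a.png

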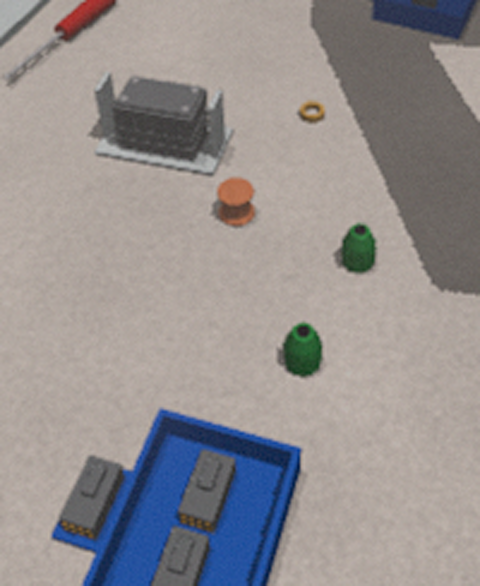

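```bash
python3 - <<'E'
from h import *
f=lambda p:(np.array(p)+.5)/4-.5+(90,115)
print(plane("top",f((656.3,129)),.069),plane("top",f((658.5,131.75)),.055))
print(job.close_job())
E
```

```text
[0.6389 0.0203 0.069 ] [0.6397 0.0188 0.055 ]
the job is handed in; nothing more can be done
None
```

The job is handed in at about 39 s of the 112 s limit. Both glands are in the gland tray, both connectors in the connector tray, and the lid is flat on the pile. The hand-in gives no verdict, so the checks below are my own.

**Final checks (top and side pictures):**
- **Glands:** at tray (2, 34) mm and (3, −28) mm, both upright and lowered until the force rose at the tray floor.
- **Connectors:** at tray (2, 30) mm and (3, −27) mm, both upright, and set down the same way.
- **Lid:** rested on the pile with about 14 N at a height of about 55 mm. By the top camera it is within about 2 mm of the pile's middle, and it looks flat and square.
- **Left alone:** the spool and locknut have not moved (within a small fraction of a pixel), and the green look-alikes were not touched. The arm is clear of everything.

**What failed or disagreed:**
- **First lid grip:** it closed on the raised panel (gap about 42 mm). I reopened before lifting and gripped again about 7 mm lower.
- **Cameras:** the side and top views disagreed by 2–6 mm. On the rack I took a value between them, touched down, then raised the lid slightly, moved it 3 mm along the rack and lowered it again.

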